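Snug the vise's hold-down bolt with an adjustable wrench

ROBOT

A 6-joint arm with a two-finger parallel gripper is mounted at the origin on the work surface; the furniture and walls round the work are solid. World frame = base frame: x ahead of the robot, y to its left, z up, the work surface at z = 0. Lengths are in mm, angles in rad, forces in N, time in s.
With the tool pointing down it reaches from about 375 to 925 mm from the base axis. Payload 5.7 kg.
Tool frame: the origin (TCP) lies midway between the tips of the shut fingers; the grasp point (between the pads) lies 19 mm behind it (manip.pinch_z is the distance from the TCP to the grasp point, in mm); z points along the fingers, y is the line along which they close (so a half turn about z gives the same grasp; the last joint's range is limited). The gripper opens to 85 mm and grips with 20 to 120 N. Pads are 22 mm wide; open, the fingers measure 114 mm over their backs; the gripper's body (76 mm by 85 mm) begins 54 mm behind the grasp point. The pads swing forward as they close: fully open they stand 13 mm farther back than shut.
Start: joints at [1.08, 0.359, 1.51, -0, 1.272, -0.115], TCP at [220.199, 558.096, 191.767] pointing down, gripper open.
Joint ranges: [-2.97, 2.97], [-1.01, 2.36], [0.21, 2.38], [-0.96, 4.11], [0.2, 2.71], [-2.98, 2.98]. Speed limits (rad/s): [2.39, 2.39, 3.14, 3.14, 3.14, 3.14].

INTERFACE

Orientations are given as [roll, pitch, yaw] about the fixed x, y, z axes, in that order (R = Rz(yaw) Ry(pitch) Rx(roll)).
In Python, from bench import manip gives the robot as it stands.
- The arm moves only by the tool apply_moves, never from a script. Its arguments are lists of equal length, an entry for each row: "translation": the shift along the tool's x, y, z in mm, a list of three; "turn": the turn, a rotation vector about the tool's x, y, z in degrees, a list of three; "gripper": the opening in per cent of the stroke, from 0 (shut) to 100 (fully open). A call has 1 to 20 rows; each row shifts and turns the commanded pose from where the row before left it, along the tool's axes as they then stand; what a row does not reach is not made up. A row lasts 1/10 s, in which the tool goes at most 50 mm and 8.59 degrees, less where a joint would pass 70% of its speed; a pose out of reach is approached as far as the arm can. A call is refused whole if a number of a shift passes 50 or a number of a turn 8.59, either way. A call with a gripper value outside its range is refused whole. The fingers move at their own pace and stop on an object; the grip force is fixed at half the most. Time passes only in rows, so rows that do not move let the fingers close. It gives the time, the measured TCP pose, the force, the opening and the grip force at its end, in the units of the state.
- manip.sense(): the state, without advancing time (a new reading comes with each control period).
- manip.camera(name): name is "scene" or "top" or "wrist"; returns the picture (480x640x3 uint8, red, green, blue); there is no depth.
- manip.camera_params(name): a dict with "intrinsics" (3x3 intrinsics, pixels), "R" (3x3) and "t" (3): a world point X has camera coordinates R X + t. Camera axes: x right, y down, z forward; pixel columns grow to the right and rows downward; lengths in mm; the calibration is good to about 2 mm. A picture is of the moment at which its call begins: read the wrist's pose just before it. camera_params takes no time and is no camera call; for the wrist camera it gives the pose at the moment of the call.
- manip.job_done(): hands the job in; it is judged then, once.
The state is a dict: "time_s": time; "qpos": joint angles; "qvel": joint speeds; "joint_torque": joint torques, N m; "eef_pos": TCP position; "ee_rot": TCP orientation; "force": force on the tool from outside, world axes, zero at the start; "torque": the same for the moment, N m; "width": opening from 0.0 (shut) to 1.0 (fully open); "gripper_force": force on a finger pad.
Only numpy, scipy, OpenCV 4.12 (cv2) and the standard library are available. Lean on these libraries where they do the work, as an engineer would, in place of code of your own. Each camera call takes 0.05 s, during which the arm holds its last target. There are 200 camera calls.

TASK

The hold-down bolt of the little vise has worked loose. Slip the adjustable wrench, jaws still open, flat down over the brass hex head on the plywood board and leave it lying there; roll its worm with a fingertip, pressing lightly, until the jaws just fit the head, and only then swing the handle clockwise (seen from above) until the bolt comes home and is snugly tight, about one newton metre, without overtightening. Leave the wrench sitting on the bolt and the things round the board undisturbed.

Things in the scene. Friction and masses are not known exactly. Their poses are not given: they have to be found in the camera images.
- board: Plywood board lying on the table, 320 (x) x 230 (y) x 15 mm high, fixed; origin under its centre. It carries the vise, the bolt, and at the start the wrench.
- vise: Small dark green vise, fixed on the board beyond the bolt, 54 mm high above the board (the end of its screw's T-bar 69 mm), with a yellow toy car in its jaws. Its near side is 55 mm from the bolt's axis. Origin under its centre.
- bolt_head (a point): Brass-coloured hex bolt head on the board, 27 mm across flats, 31.2 mm across corners, 12 mm high. Point: its centre, 6 mm above the board. z up; x axis through a corner, so flats face +y and -y (and every 60 deg); turns with the bolt. At the start x points roughly away from the robot. Free board on its near side.
- bolt_corner (a point): The hex head's corner on its x axis, 15.6 mm from the bolt's axis, half-way up; moves as the bolt turns.
- bolt (a joint): What the bolt has still to run, rad: -0.72 to -0.48 at the start, growing as it is turned clockwise seen from above, 0 when it comes home against a solid stop. It runs against a steady friction of 0.3 N m and stays where it is left.
- bolt_seat (a joint): Elastic wind-up of the bolt on its rubber-backed washer, rad, clockwise positive: 0.05 rad per N m of torque on the head, so it shows the tightening torque (0.05 = 1 N m). Springs back to 0 when the handle is let go.
- wrench: Steel adjustable wrench, 250 mm long, 0.4 to 0.55 kg, lying flat on the board right of the bolt. Origin: on its underside below wrench_mouth. Axes of all its points: x out of the mouth, y from the fixed to the moving jaw, z up. With the mouth's x along the bolt's x the handle comes towards the robot; turned clockwise, it swings towards the moving jaw's side.
- wrench_mouth (a point): Where the bolt's axis is when a flat rests on the fixed jaw; 6.5 mm above the underside. From here, mm: fixed jaw face y = -13.5, to x = 16; moving jaw face y = 13.5 + opening (joint jaw), to x = 14; closed end of the mouth x = -17.5, which leaves the bolt 1.9 mm of play. Jaws 13 mm thick, flush with the underside: on the board they stand 1 mm above the bolt head.
- wrench_grip (a point): Where to lift the wrench: middle of the handle's section, 5.25 mm above the underside, (-91.8, -15.1) mm from wrench_mouth in its xy, near the centre of mass. The handle is a straight bar 23 mm wide, 10.5 mm high; from the head it runs along (-0.966, -0.259) in the wrench's xy, to 113 mm behind this point.
- wrench_end (a point): Good place to push: on the handle's middle line near its free end, mid-height, (-178.7, -38.4) mm from wrench_mouth in the wrench's xy: 183 mm from the bolt's axis when the wrench is on it. Swinging the wrench on the board takes another 0.1 to 0.4 N m for its own rubbing, besides the bolt's torque.
- worm_top (a point): Top of the worm, at (-40, 6) mm from wrench_mouth in the wrench's xy, 16.2 mm above the underside, 3.2 mm proud of the wrench's upper face. The bolt head is lower than it.
- worm: Knurled worm of the wrench: roller 15 mm across, 20 mm long, axis along the wrench's y. A fingertip dragged over its top towards the mouth (+x) closes the jaws by 0.106 mm per mm of drag, without slip, in several strokes, lifting to go back. It resists with 4.5 N: press 8 to 12 N. It stops when the jaws meet the bolt, and like any worm it locks: tightening the bolt does not turn it back.
- jaw (a joint): Opening of the jaws beyond 27 mm, in m: 0 when 27 mm apart, 0.003 to 0.0045 at the start.
- dowel_0: Thin wooden stick standing fixed and nearly upright on the table left of the board, 6 mm thick, 300 mm high: keep the arm clear of it. Origin at its foot.
- battery: Bystander: black drill battery, 60 x 88 x 50 mm, left of the board; origin under its centre.
- tape: Bystander: roll of masking tape, 100 mm across, 25 mm high, left of the board; origin under its centre.
- pot_cream: Bystander: cream paint pot, 35 mm across, 36 mm high, beyond the board; origin under its centre.
- dome: Bystander: tan foam dome, 98 mm across, 25 mm high, left of the board; origin under its centre.

How it is judged:
By the outcome, as a careful person would: the job done as asked, in the order asked, and still so for the second after the job is handed in, with the robot touching nothing.
It also fails if it takes over 72 s, if anything falls off the work surface, if the arm or the gripper's body presses on something with over 40 N, if the wrist force passes 120 N, or if a joint passes its speed limit or range.

## Working session

There is one attempt and no reset: what is moved stays moved. The work goes in short steps, Python scripts to look and compute and a tool call to move; the robot and the scene stay as the last step left them, time stands still between calls to the robot, and variables do not carry over. Pictures are saved under pics/ and viewed, at most 10 in all, crops included, and the job is handed in when it is done.

Besides the shell and the picture viewer there is one more tool, called after "Request:" as name(argument=value, ...) on one line, values as JSON. apply_moves: Moves the arm, as the interface text tells. Its arguments: {"type":"object","properties":{"translation":{"type":"array"},"turn":{"type":"array"},"gripper":{"type":"array"}},"required":["translation","turn","gripper"]}

```bash
ls; mkdir -p pics; python3 - <<'E'
from bench import manip
import cv2,numpy as np
np.set_printoptions(precision=3,suppress=True)
s=manip.sense();print(s)
for n in("scene","top"):
    p=manip.camera_params(n);print(n,p)
    cv2.imwrite(f"pics/{n}0.png",manip.camera(n)[:,:,::-1])
print(manip.sense()['time_s'])
E
```

```text
pics
{'time_s': 0.0, 'qpos': array([ 1.08 ,  0.359,  1.511,  0.   ,  1.273, -0.115]), 'qvel': array([ 0.001,  0.001,  0.001,  0.   , -0.001,  0.001]), 'joint_torque': array([  0.   , -52.761, -27.862,  -0.   ,   0.013,  -0.   ]), 'eef_pos': array([219.867, 557.463, 190.974]), 'ee_rot': array([-3.14 , -0.   ,  2.766]), 'force': array([-0.999,  0.304,  0.199]), 'torque': array([-0.002,  0.025, -0.016]), 'gripper_force': 0.0, 'width': 1.0017889857318127}
scene {'intrinsics': array([[557.436,   0.   , 326.598],
       [  0.   , 557.436, 241.269],
       [  0.   ,   0.   ,   1.   ]]), 'R': array([[ 0.865, -0.502, -0.006],
       [-0.384, -0.654, -0.651],
       [ 0.324,  0.565, -0.759]]), 't': array([-508.441,  175.854, 1004.015])}
top {'intrinsics': array([[434.621,   0.   , 323.216],
       [  0.   , 434.621, 236.788],
       [  0.   ,   0.   ,   1.   ]]), 'R': array([[-0.001, -1.   , -0.008],
       [-0.997,  0.001, -0.077],
       [ 0.077,  0.007, -0.997]]), 't': array([-86.067, 519.905, 863.277])}
0.1
```

View pics/top0.png

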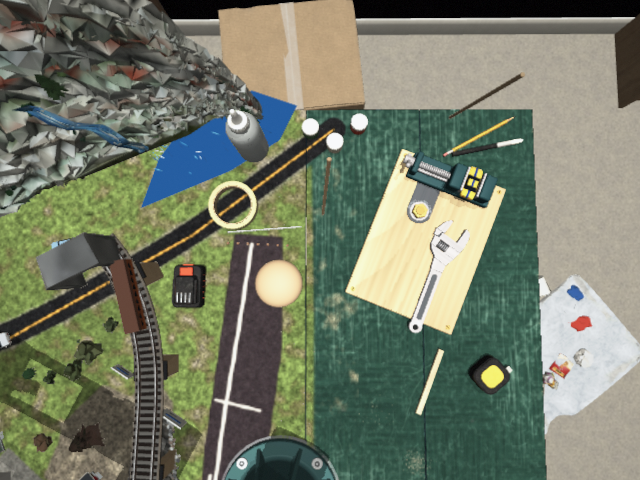

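View pics/scene0.png

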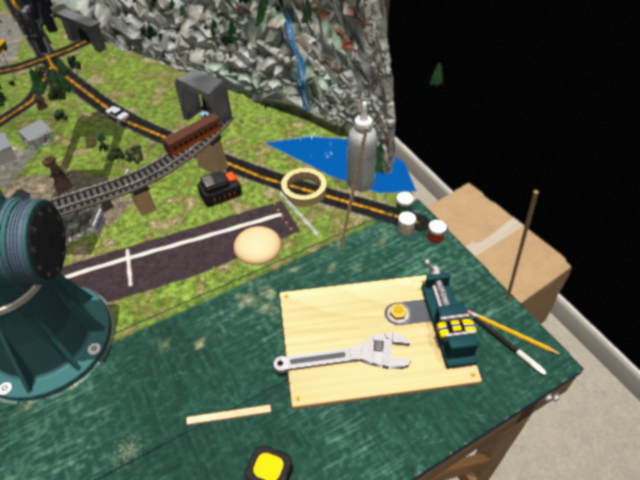

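The top view shows the bolt at about (420,210), the wrench mouth near (450,232), the handle end at (415,327) and the board rotated about -21°. In the scene view the bolt is at (399,312), the handle end at (281,364) and the jaws near (405,350).

```bash
cat >h.py <<'E'
from bench import manip
import cv2,numpy as np
from scipy.spatial.transform import Rotation as Ro
np.set_printoptions(precision=2,suppress=True)
def ray(P,uv):
    d=P['R'].T@np.linalg.inv(P['intrinsics'])@np.array([uv[0],uv[1],1.]); return -P['R'].T@P['t'],d/np.linalg.norm(d)
def plane(P,uv,z):
    c,d=ray(P,uv); return c+d*(z-c[2])/d[2]
def tri(P1,a,P2,b):
    c1,d1=ray(P1,a);c2,d2=ray(P2,b)
    s=np.linalg.lstsq(np.c_[d1,-d2],c2-c1,rcond=None)[0]
    p,q=c1+s[0]*d1,c2+s[1]*d2; return (p+q)/2,np.linalg.norm(p-q)
def proj(P,X):
    c=P['R']@X+P['t'];h=P['intrinsics']@c;return h[:2]/h[2]
def brass(im,box):
    h=cv2.cvtColor(im,cv2.COLOR_RGB2HSV);m=cv2.inRange(h,(18,150,110),(32,255,255))
    k=np.zeros_like(m);x0,y0,x1,y1=box;k[y0:y1,x0:x1]=255;return m&k
def tool():
    s=manip.sense();return Ro.from_euler('xyz',s['ee_rot']).as_matrix(),np.array(s['eef_pos']),s
E
python3 - <<'E'
from h import *
T=manip.camera_params("top");S=manip.camera_params("scene");W=manip.camera_params("wrist")
R,p,s=tool()
print("cam in tool",R.T@(-W['R'].T@W['t']-p)," axes\n",R.T@W['R'].T,W['intrinsics'][0,0],W['intrinsics'][:2,2])
t=cv2.imread("pics/top0.png")[:,:,::-1];c=cv2.imread("pics/scene0.png")[:,:,::-1]
cs=[]
for im,b in((t,(405,195,435,225)),(c,(385,298,415,325))):
    m=brass(im,b);y,x=np.nonzero(m);cs.append((x.mean(),y.mean()));print(cs[-1],len(x))
print("bolt",tri(T,cs[0],S,cs[1]),"end",tri(T,(415,327),S,(281,364)))
print("bolt z27",plane(T,cs[0],27))
for uv in((403,150),(505,187),(450,333),(347,292)):print("board",plane(T,uv,15))
for uv in((415,327),(443,245),(450,225),(466,235)):print("wr",plane(T,uv,24))
print("dowel foot",plane(S,(343,247),0),"top",tri(T,(229,231),S,(362,128)),tri(T,(300,227),S,(343,247)))
E
```

```text
cam in tool [  70.57   -0.55 -181.65]  axes
 [[-0.   -0.96 -0.28]
 [ 1.    0.   -0.  ]
 [ 0.   -0.28  0.96]] 331.11048407926336 [317.96 240.29]
(np.float64(nan), np.float64(nan)) 0
(np.float64(397.84137931034485), np.float64(311.15862068965515)) 145
 ** On entry to DLASCL parameter number  4 had an illegal value
 ** On entry to DLASCL parameter number  4 had an illegal value
 ** On entry to DLASCL parameter number  4 had an illegal value
 ** On entry to DLASCL parameter number  4 had an illegal value
 ** On entry to DLASCL parameter number  5 had an illegal value
 ** On entry to DLASCL parameter number  4 had an illegal value<stdin>:8: RuntimeWarning: Mean of empty slice.
  ret = ret.dtype.type(ret / rcount)
Traceback (most recent call last):
  File "h.py", line 11, in tri
    s=np.linalg.lstsq(np.c_[d1,-d2],c2-c1,rcond=None)[0]
      ~~~~~~~~~~~~~~~^^^^^^^^^^^^^^^^^^^^^^^^^^^^^^^^
numpy.linalg.LinAlgError: SVD did not converge in Linear Least Squares
```

```bash
python3 - <<'E'
from h import *
T=manip.camera_params("top");S=manip.camera_params("scene")
t=cv2.imread("pics/top0.png")[:,:,::-1]
h=cv2.cvtColor(t,cv2.COLOR_RGB2HSV);print(h[210,412:430:2].tolist())
print("bolt",tri(T,(420,210),S,(397.8,311.2)),"end",tri(T,(415,327),S,(281,364)))
for uv in((403,150),(505,187),(450,333),(347,292)):print("board",plane(T,uv,15))
for uv in((415,327),(443,245),(450,225),(466,235)):print("wr",plane(T,uv,24))
print("dowel",plane(S,(343,247),0),tri(T,(229,231),S,(362,128)),tri(T,(300,227),S,(343,247)))
E
```

```text
[[18, 70, 142], [28, 101, 242], [21, 126, 226], [24, 122, 243], [24, 122, 243], [24, 122, 243], [24, 119, 244], [26, 109, 245], [15, 9, 233]]
bolt (array([ 573.7 , -283.48,   21.03]), np.float64(0.8931833362852853)) end (array([ 340.22, -270.11,   20.59]), np.float64(2.642673209379192))
board [ 700.29 -252.08   15.  ]
board [ 622.23 -460.18   15.  ]
board [ 326.43 -340.53   15.  ]
board [ 408.13 -134.62   15.  ]
wr [ 339.44 -268.9    24.  ]
wr [ 502.54 -328.02   24.  ]
wr [ 543.02 -343.04   24.  ]
wr [ 522.69 -374.78   24.  ]
dowel [575.98 -87.62   0.  ] (array([573.25,   2.92, 255.1 ]), np.float64(159.30347550892213)) (array([569.37, -48.38, -38.99]), np.float64(53.4310353665421))
```

```bash
cat >>h.py <<'E'
def rows(p0,y0,W,dec=1):
    """rows (tool shift, turn about z) from pose p0,yaw y0 (deg, tool down) through waypoints (x,y,z,yaw); prints grouped"""
    p=np.array(p0,float);y=y0;out=[]
    for w in W:
        R=Ro.from_euler('xyz',[180,0,y],degrees=True).as_matrix()
        t=np.round(R.T@(np.array(w[:3])-p),dec);a=round(-(w[3]-y),dec)
        p=p+R@t;y=y-a;out.append((t.tolist(),a))
    print("T",[o[0] for o in out]);print("A",[[0,0,o[1]] for o in out]);print("end",p,y)
E
python3 - <<'E'
from h import *
W=[]
N=24
for i in range(1,N+1):
    u=i/N; u=u*u*(3-2*u) if False else u
    a=np.radians(68.5+(-34.9-68.5)*u)
    r=np.interp(u,[0,.35,.8,1],[600,440,440,533]); z=np.interp(u,[0,.2,.7,1],[191,240,240,80])
    W.append((r*np.cos(a),r*np.sin(a),z,158.5-178.5*u))
rows((220.2,558.1,191.8),158.5,W,0)
E
```

```text
T [[-43.0, -21.0, -9.0], [-43.0, -18.0, -11.0], [-43.0, -16.0, -10.0], [-42.0, -14.0, -10.0], [-42.0, -12.0, -8.0], [-40.0, -10.0, -0.0], [-40.0, -7.0, -0.0], [-39.0, -7.0, -0.0], [-34.0, 7.0, -0.0], [-29.0, 14.0, -0.0], [-29.0, 16.0, -0.0], [-28.0, 18.0, -0.0], [-27.0, 19.0, -0.0], [-26.0, 21.0, -0.0], [-25.0, 22.0, -0.0], [-23.0, 23.0, -0.0], [-22.0, 25.0, 4.0], [-21.0, 25.0, 22.0], [-20.0, 27.0, 23.0], [-5.0, 37.0, 22.0], [-0.0, 40.0, 22.0], [1.0, 41.0, 22.0], [3.0, 43.0, 23.0], [4.0, 43.0, 22.0]]
A [[0, 0, 7.0], [0, 0, 8.0], [0, 0, 7.0], [0, 0, 8.0], [0, 0, 7.0], [0, 0, 8.0], [0, 0, 7.0], [0, 0, 8.0], [0, 0, 7.0], [0, 0, 7.0], [0, 0, 8.0], [0, 0, 7.0], [0, 0, 8.0], [0, 0, 7.0], [0, 0, 8.0], [0, 0, 7.0], [0, 0, 7.0], [0, 0, 8.0], [0, 0, 7.0], [0, 0, 8.0], [0, 0, 7.0], [0, 0, 8.0], [0, 0, 7.0], [0, 0, 8.0]]
end [ 436.92 -304.68   79.8 ] -20.5
```

Request:
apply_moves(translation=[[-43,-21,-9],[-43,-18,-11],[-43,-16,-10],[-42,-14,-10],[-42,-12,-8],[-40,-10,0],[-40,-7,0],[-39,-7,0],[-34,7,0],[-29,14,0],[-29,16,0],[-28,18,0]], turn=[[0,0,7],[0,0,8],[0,0,7],[0,0,8],[0,0,7],[0,0,8],[0,0,7],[0,0,8],[0,0,7],[0,0,7],[0,0,8],[0,0,7]], gripper=[100,100,100,100,100,100,100,60,60,60,60,60])

```text
time_s: 1.3
eef_pos: [421.5, 126.0, 239.6]
ee_rot: [-3.141, 0.0, 1.207]
force: [1.1, -0.3, -0.6]
width: 0.6
gripper_force: 0.0
```

Request:
apply_moves(translation=[[-27,19,0],[-26,21,0],[-25,22,0],[-23,23,0],[-22,25,4],[-21,25,22],[-20,27,23],[-5,37,22],[0,40,22],[1,41,22],[3,43,23],[4,43,22],[0,0,0],[0,0,0]], turn=[[0,0,8],[0,0,7],[0,0,8],[0,0,7],[0,0,7],[0,0,8],[0,0,7],[0,0,8],[0,0,7],[0,0,8],[0,0,7],[0,0,8],[0,0,0],[0,0,0]], gripper=[60,60,60,60,60,60,60,60,60,60,60,60,60,60])

```text
time_s: 2.7
eef_pos: [435.4, -304.9, 78.8]
ee_rot: [-3.14, 0.002, -0.36]
force: [1.2, 0.9, 1.0]
width: 0.601
gripper_force: 0.0
```

```bash
python3 - <<'E'
from h import *
print(manip.camera_params("wrist"),tool()[1:])
cv2.imwrite("pics/w1.png",manip.camera("wrist")[:,:,::-1])
E
```

```text
{'intrinsics': array([[331.11,   0.  , 317.96],
       [  0.  , 331.11, 240.29],
       [  0.  ,   0.  ,   1.  ]]), 'R': array([[-0.35, -0.94, -0.  ],
       [-0.9 ,  0.34,  0.28],
       [-0.26,  0.1 , -0.96]]), 't': array([-132.69,  489.47,  412.43])} (array([ 435.45, -304.89,   78.84]), {'time_s': 2.7, 'qpos': array([-0.74,  0.4 ,  1.78,  0.  ,  0.97,  1.19]), 'qvel': array([ 0.04, -0.03,  0.01,  0.01,  0.01, -0.  ]), 'joint_torque': array([ -1.49, -47.23, -21.91,  -0.16,  -0.22,   0.07]), 'eef_pos': array([ 435.45, -304.89,   78.84]), 'ee_rot': array([-3.14,  0.  , -0.36]), 'force': array([1.22, 0.92, 1.02]), 'torque': array([ 0.  ,  0.01, -0.05]), 'gripper_force': 0.0, 'width': 0.6009647048723786})
```

View pics/w1.png

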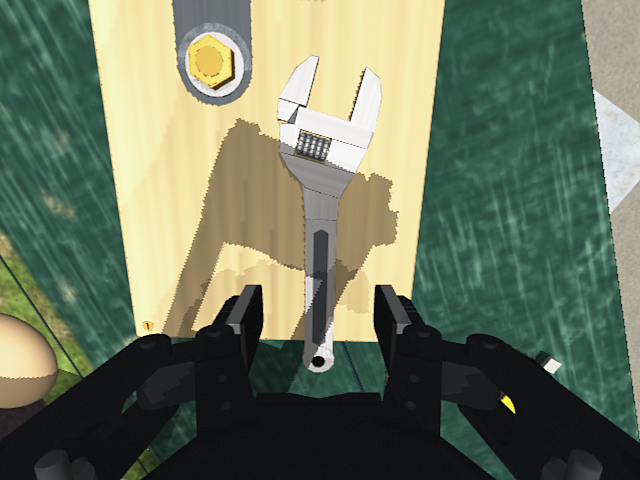

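The wrist view shows the brass head top at about (208,60). The wrench has its mouth up, with the moving (left) jaw tip at (318,57), the fixed (right) jaw tip at (368,68), the worm at (312,146) and the handle from (321,200) down to the end hole at (318,361).

```bash
cat >>h.py <<'E'
def bolt(im,P,c,z=27.,r=40,name=None):
    """hex top face: centre and corner direction (deg) on plane z"""
    x0,y0=max(0,int(c[0]-r)),max(0,int(c[1]-r));sub=im[y0:int(c[1]+r),x0:int(c[0]+r)]
    h=cv2.cvtColor(cv2.resize(sub,None,fx=4,fy=4,interpolation=cv2.INTER_CUBIC),cv2.COLOR_RGB2HSV)
    m=cv2.inRange(h,(15,110,175),(35,255,255))
    m=cv2.morphologyEx(m,cv2.MORPH_OPEN,np.ones((9,9)))
    C=max(cv2.findContours(m,cv2.RETR_EXTERNAL,cv2.CHAIN_APPROX_NONE)[0],key=cv2.contourArea)
    H=cv2.convexHull(C)
    if name: cv2.drawContours(m,[H],-1,128,2);cv2.imwrite(name,m)
    w=np.array([plane(P,(x0+(u+.5)/4-.5,y0+(v+.5)/4-.5),z)[:2] for u,v in H[:,0]],np.float32)
    M=cv2.moments(w);o=np.array([M['m10'],M['m01']])/M['m00']
    # dense resample of hull boundary
    q=np.concatenate([np.linspace(a,b,max(2,int(np.hypot(*(b-a))*10)),endpoint=False) for a,b in zip(w,np.roll(w,-1,0))])-o
    th=np.arctan2(q[:,1],q[:,0]);rr=np.hypot(*q.T)
    o6=np.argsort(th);g=np.linspace(-np.pi,np.pi,721)[:-1];rg=np.interp(g,th[o6],rr[o6],period=2*np.pi)
    a=np.degrees(np.angle((rg*np.exp(6j*g)).sum()))/6
    return o,a,M['m00']**.5*1.0746,rg.max()*2   # across flats from area
def edges(im,P,rowsel,uguess,z):
    """left/right edges of the low-saturation bar along rows"""
    h=cv2.cvtColor(im,cv2.COLOR_RGB2HSV);L=[];Rr=[]
    for v in rowsel:
        s=(h[v,:,1]<70).astype(int);u=int(uguess);a=u
        while s[a-1] or s[a-2] : a-=1
        b=u
        while s[b+1] or s[b+2]: b+=1
        L.append(plane(P,(a-.5,v),z)[:2]);Rr.append(plane(P,(b+.5,v),z)[:2])
    return np.array(L),np.array(Rr)
E
python3 - <<'E'
from h import *
P=manip.camera_params("wrist");im=cv2.imread("pics/w1.png")[:,:,::-1]
print("bolt",bolt(im,P,(210,60),name="pics/m.png"))
h=cv2.cvtColor(im,cv2.COLOR_RGB2HSV)
print(h[260,290:350:3,1].tolist());print(h[220,290:350:3,1].tolist())
L,R=edges(im,P,range(230,300,3),308,25.5)
print(np.c_[L,R][::6]); print(np.hypot(*(L-R).T))
for nm,uv,z in(("Ltip",(318,57),28),("Rtip",(366,68),28),("worm",(312,146),31),("hole",(318,361),25.5),("endtip",(320,374),25.5)):print(nm,plane(P,uv,z))
E
```

```text
bolt (array([ 573.09, -282.46]), np.float64(-22.707266709289545), 26.696387116685205, np.float64(30.718990845841684))
[95, 95, 95, 97, 96, 21, 7, 9, 25, 19, 23, 15, 25, 7, 5, 19, 96, 92, 95, 96]
[96, 95, 94, 95, 96, 56, 5, 6, 7, 5, 7, 6, 7, 6, 10, 2, 98, 95, 95, 94]
[[ 448.19 -298.81  439.97 -320.8 ]
 [ 435.29 -293.81  427.2  -315.45]
 [ 421.98 -288.66  413.75 -310.64]
 [ 408.23 -283.34  400.14 -304.96]]
[23.47 23.54 23.6  23.66 23.72 23.78 23.1  23.16 23.22 23.28 23.34 23.41
 23.47 23.53 23.6  22.9  22.96 23.02 23.08 23.14 23.21 23.27 23.34 23.4 ]
Ltip [ 550.87 -347.81   28.  ]
Rtip [ 534.26 -374.24   28.  ]
worm [ 501.65 -325.11   31.  ]
hole [ 340.08 -268.92   25.5 ]
endtip [ 327.63 -266.05   25.5 ]
```

Request:
apply_moves(translation=[[6.5,0.8,14],[6.5,0.8,14],[0,0,0],[0,0,0]], turn=[[0,0,0.8],[0,0,0],[0,0,0],[0,0,0]], gripper=[60,60,60,60])

```text
time_s: 3.15
eef_pos: [448.0, -310.0, 51.2]
ee_rot: [-3.141, 0.001, -0.371]
force: [-0.3, -0.4, -0.2]
width: 0.597
gripper_force: 0.0
```

```bash
python3 - <<'E'
from h import *
P=manip.camera_params("wrist");R,p,s=tool();print(p,np.degrees(s['ee_rot']))
im=manip.camera("wrist");cv2.imwrite("pics/w2.png",im[:,:,::-1])
np.savez("w2.npz",R=P['R'],t=P['t'],intrinsics=P['intrinsics'])
for X in((573.1,-282.5,27),(501.7,-325.1,31.2),(534.3,-374.2,28),(550.9,-347.8,28),(447,-311,25.5)):print(proj(P,np.array(X)))
E
```

```text
[ 447.97 -310.     51.21] [-179.98    0.08  -21.25]
[191.53  77.02]
[307.89 169.6 ]
[367.33  82.33]
[313.16  70.83]
[318.99 255.65]
```

View pics/w2.png

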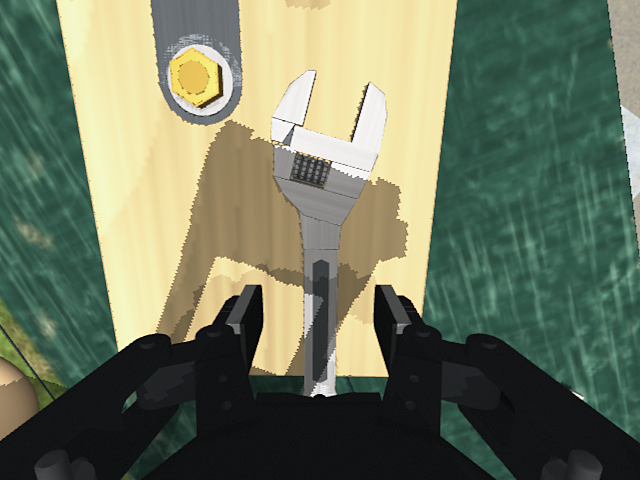

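The second view agrees with the first. The bolt top is at (193,77), the jaw tips at (316,70) and (370,83), and the worm at (311,170), all within 2–3 px of the predictions, so the heights hold. Next I descend and grasp.

Request:
apply_moves(translation=[[0,1,12],[0,0,12],[0,0,7],[0,0,3],[0,0,0],[0,0,0]], turn=[[0,0,0],[0,0,0],[0,0,0],[0,0,0],[0,0,0],[0,0,0]], gripper=[60,60,60,60,60,60])

```text
time_s: 3.8
eef_pos: [447.7, -312.0, 17.9]
ee_rot: [3.141, -0.0, -0.372]
force: [0.4, 0.4, -0.2]
width: 0.598
gripper_force: 0.0
```

Request:
apply_moves(translation=[[0,0,0],[0,0,0],[0,0,0],[0,0,0],[0,0,0],[0,0,0]], turn=[[0,0,0],[0,0,0],[0,0,0],[0,0,0],[0,0,0],[0,0,0]], gripper=[45,30,20,15,15,15])

```text
time_s: 4.4
eef_pos: [447.6, -311.9, 17.9]
ee_rot: [3.141, -0.0, -0.372]
force: [0.2, 0.0, 0.4]
width: 0.152
gripper_force: 0.0
```

```bash
python3 - <<'E'
from h import *
im=manip.camera("wrist");cv2.imwrite("pics/w3.png",im[:,:,::-1]);print(manip.sense()['width'])
E
```

```text
0.15332286601357042
```

View pics/w3.png

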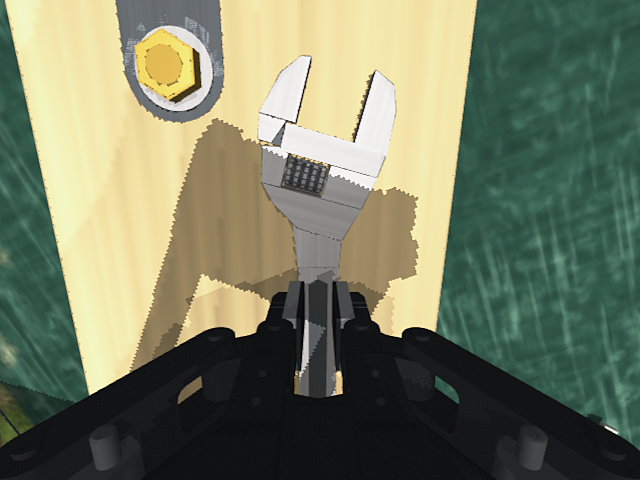

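The picture shows the pads at columns ~300 and ~337, just beside the handle and not yet pressing on it, so I keep closing.

Request:
apply_moves(translation=[[0,0,0],[0,0,0],[0,0,0],[0,0,0],[0,0,0]], turn=[[0,0,0],[0,0,0],[0,0,0],[0,0,0],[0,0,0]], gripper=[0,0,0,0,0])

```text
time_s: 4.95
eef_pos: [447.6, -311.9, 17.8]
ee_rot: [3.142, 0.0, -0.372]
force: [-0.7, 0.2, -0.3]
width: -0.0
gripper_force: 0.0
```

```bash
python3 - <<'E'
from h import *
im=manip.camera("wrist");cv2.imwrite("pics/w4.png",im[:,:,::-1])
P=manip.camera_params("scene");s=manip.camera("scene")
c=proj(P,np.array([447.6,-311.9,20]));print(c)
x,y=int(c[0]),int(c[1])
a=im[150:450,150:490];b=s[y-90:y+60,x-70:x+100]
b=cv2.resize(b,None,fx=2,fy=2,interpolation=cv2.INTER_CUBIC)
cv2.imwrite("pics/c4.png",np.hstack([a,b[:300]])[:,:,::-1])
print(proj(manip.camera_params("wrist"),np.array([447.6,-311.9,17.8])))
E
```

```text
[347.07 354.69]
[316.95 268.89]
```

View pics/c4.png

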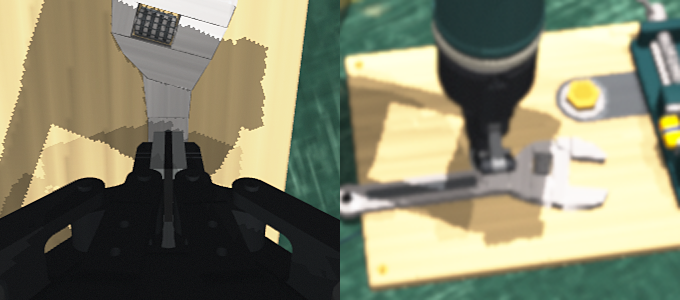

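The shut fingertips sit just above the handle, and the scene view puts them about 10 mm higher than the reported TCP. I'll feel for the handle top to calibrate the tip height, which the worm step also needs.

Request:
apply_moves(translation=[[0,0,1],[0,0,1],[0,0,0]], turn=[[0,0,0],[0,0,0],[0,0,0]], gripper=[0,0,0])

```text
time_s: 5.35
eef_pos: [447.5, -311.8, 15.6]
ee_rot: [-3.142, 0.0, -0.372]
force: [-0.2, 1.3, 0.0]
width: 0.003
gripper_force: 0.0
```

Request:
apply_moves(translation=[[0,0,1],[0,0,0]], turn=[[0,0,0],[0,0,0]], gripper=[0,0])

```text
time_s: 5.55
eef_pos: [447.6, -311.8, 14.7]
ee_rot: [3.142, 0.0, -0.372]
force: [1.2, -0.2, 0.5]
width: -0.001
gripper_force: 0.0
```

Request:
apply_moves(translation=[[0,0,1],[0,0,0]], turn=[[0,0,0],[0,0,0]], gripper=[0,0])

```text
time_s: 5.75
eef_pos: [447.6, -311.8, 13.7]
ee_rot: [3.142, 0.0, -0.372]
force: [0.4, -0.6, 0.8]
width: -0.002
gripper_force: 0.0
```

Request:
apply_moves(translation=[[0,0,1],[0,0,0]], turn=[[0,0,0],[0,0,0]], gripper=[0,0])

```text
time_s: 5.95
eef_pos: [447.6, -311.9, 12.7]
ee_rot: [3.142, 0.0, -0.372]
force: [0.0, -0.6, 0.2]
width: -0.002
gripper_force: 0.0
```

Request:
apply_moves(translation=[[0,0,1],[0,0,0]], turn=[[0,0,0],[0,0,0]], gripper=[0,0])

```text
time_s: 6.15
eef_pos: [447.6, -311.8, 11.7]
ee_rot: [3.142, 0.0, -0.372]
force: [-0.1, -0.5, 0.5]
width: -0.0
gripper_force: 0.0
```

Request:
apply_moves(translation=[[0,0,1],[0,0,0]], turn=[[0,0,0],[0,0,0]], gripper=[0,0])

```text
time_s: 6.35
eef_pos: [447.6, -311.8, 10.7]
ee_rot: [3.142, 0.0, -0.372]
force: [-0.7, 0.5, 0.1]
width: -0.001
gripper_force: 0.0
```

Request:
apply_moves(translation=[[0,0,1],[0,0,0]], turn=[[0,0,0],[0,0,0]], gripper=[0,0])

```text
time_s: 6.55
eef_pos: [447.6, -311.9, 9.7]
ee_rot: [3.142, 0.0, -0.372]
force: [-0.4, -0.1, 1.1]
width: 0.003
gripper_force: 0.0
```

```bash
python3 - <<'E'
from h import *
im=manip.camera("wrist");cv2.imwrite("pics/w5.png",im[:,:,::-1])
s=manip.camera("scene");print(manip.sense())
a=im[200:440,190:450];b=cv2.resize(s[290:400,280:430],None,fx=3,fy=3,interpolation=cv2.INTER_CUBIC)
a=cv2.resize(a,None,fx=1.3,fy=1.3);n=min(len(a),len(b))
cv2.imwrite("pics/c5.png",np.hstack([a[:n],b[:n]])[:,:,::-1])
E
```

```text
{'time_s': 6.65, 'qpos': array([-0.74,  0.51,  1.81, -0.  ,  0.82,  1.21]), 'qvel': array([ 0., -0., -0., -0.,  0.,  0.]), 'joint_torque': array([ -0.  , -52.33, -17.65,  -0.  ,  -0.  ,  -0.  ]), 'eef_pos': array([ 447.59, -311.86,    9.79]), 'ee_rot': array([ 3.14,  0.  , -0.37]), 'force': array([ 0.04,  0.58, -0.73]), 'torque': array([-0.03, -0.01, -0.04]), 'gripper_force': 0.0, 'width': 0.0033641633113111837}
```

View pics/c5.png

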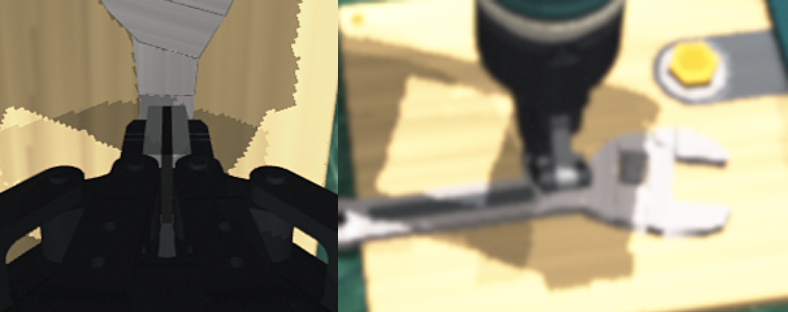

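The view shows the shut tips at wrist row ~282, not the expected ~255, and still hovering over the handle in the scene view. The tips are therefore about 20 mm behind the reported TCP, so I continue probing.

Request:
apply_moves(translation=[[0,0,1],[0,0,1],[0,0,0]], turn=[[0,0,0],[0,0,0],[0,0,0]], gripper=[0,0,0])

```text
time_s: 6.95
eef_pos: [447.5, -311.8, 7.7]
ee_rot: [3.142, 0.0, -0.372]
force: [-0.0, 0.4, 0.8]
width: -0.002
gripper_force: 0.0
```

Request:
apply_moves(translation=[[0,0,1],[0,0,0]], turn=[[0,0,0],[0,0,0]], gripper=[0,0])

```text
time_s: 7.15
eef_pos: [447.6, -311.8, 6.7]
ee_rot: [-3.142, 0.0, -0.372]
force: [-0.1, 1.6, 0.5]
width: -0.001
gripper_force: 0.0
```

Request:
apply_moves(translation=[[0,0,1],[0,0,0]], turn=[[0,0,0],[0,0,0]], gripper=[0,0])

```text
time_s: 7.35
eef_pos: [447.6, -311.8, 5.7]
ee_rot: [3.142, 0.0, -0.372]
force: [0.4, -0.2, 0.2]
width: 0.001
gripper_force: 0.0
```

Request:
apply_moves(translation=[[0,0,1],[0,0,0]], turn=[[0,0,0],[0,0,0]], gripper=[0,0])

```text
time_s: 7.55
eef_pos: [447.6, -311.8, 4.7]
ee_rot: [3.142, 0.0, -0.372]
force: [-0.5, -0.3, -0.1]
width: -0.001
gripper_force: 0.0
```

Request:
apply_moves(translation=[[0,0,1],[0,0,0]], turn=[[0,0,0],[0,0,0]], gripper=[0,0])

```text
time_s: 7.75
eef_pos: [447.6, -311.9, 3.7]
ee_rot: [3.142, 0.0, -0.372]
force: [0.4, 0.8, -0.7]
width: -0.004
gripper_force: 0.0
```

```bash
python3 - <<'E'
from h import *
print("pinch",manip.pinch_z,[a for a in dir(manip) if a[0]!='_'])
S=manip.camera_params("scene");W=manip.camera_params("wrist");R,p,s=tool()
for z in(4,14,24,34,44,54):
  for x in(0,11):
    X=p+R@np.array([x,0,-z+0.]);print(z,x,"scene",proj(S,X),"wrist",proj(W,X))
sc=manip.camera("scene");wr=manip.camera("wrist")
cv2.imwrite("pics/s6.png",sc[:,:,::-1]);cv2.imwrite("pics/w6.png",wr[:,:,::-1])
b=cv2.resize(sc[320:385,310:400],None,fx=6,fy=6,interpolation=cv2.INTER_CUBIC)
a=cv2.resize(wr[230:360,265:370],None,fx=3,fy=3);a=a[:390]
b=b[:390];cv2.imwrite("pics/c6.png",np.hstack([b,np.pad(a,((0,390-len(a)),(0,0),(0,0)))])[:,:,::-1][:, :800])
E
```

```text
pinch 18.700000000000003 ['PlanningError', 'camera', 'camera_params', 'job_done', 'pinch_z', 'sense']
4 0 scene [346.87 358.19] wrist [316.95 271.39]
4 11 scene [353.11 357.31] wrist [316.93 253.15]
14 0 scene [347.   355.33] wrist [316.9 278.1]
14 11 scene [353.29 354.44] wrist [316.89 258.99]
24 0 scene [347.13 352.43] wrist [316.85 285.57]
24 11 scene [353.47 351.53] wrist [316.83 265.5 ]
34 0 scene [347.26 349.47] wrist [316.79 293.94]
34 11 scene [353.65 348.57] wrist [316.77 272.8 ]
44 0 scene [347.4  346.47] wrist [316.73 303.36]
44 11 scene [353.84 345.57] wrist [316.7  281.05]
54 0 scene [347.54 343.42] wrist [316.65 314.07]
54 11 scene [354.03 342.51] wrist [316.62 290.44]
```

View pics/c6.png

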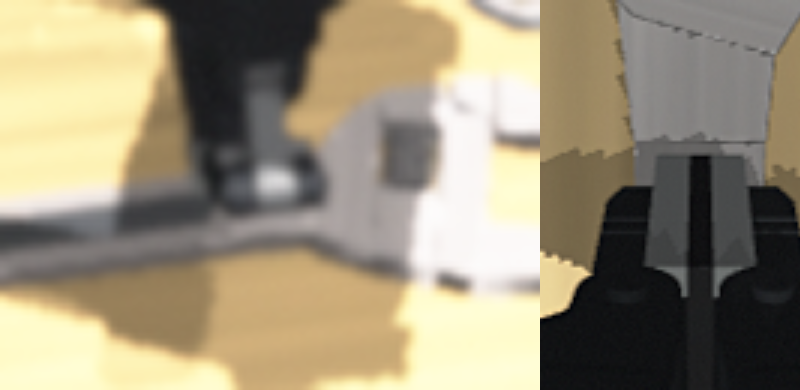

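The images are consistent with the finger tips being ~42 mm behind the reported TCP. The wrist view puts the tip front edges at row 282, and in the scene view the pad ends at row ~346 and is still above the handle. I go lower, feeling for contact.

Request:
apply_moves(translation=[[0,0,4],[0,0,4],[0,0,3],[0,0,0]], turn=[[0,0,0],[0,0,0],[0,0,0],[0,0,0]], gripper=[0,0,0,0])

```text
time_s: 8.25
eef_pos: [447.2, -311.5, -7.8]
ee_rot: [-3.141, 0.001, -0.372]
force: [0.2, -0.5, -0.0]
width: -0.001
gripper_force: 0.0
```

Request:
apply_moves(translation=[[0,0,1],[0,0,1],[0,0,0]], turn=[[0,0,0],[0,0,0],[0,0,0]], gripper=[0,0,0])

```text
time_s: 8.55
eef_pos: [447.6, -311.9, -9.2]
ee_rot: [3.141, 0.0, -0.372]
force: [-0.4, -0.1, 0.6]
width: -0.003
gripper_force: 0.0
```

Request:
apply_moves(translation=[[0,0,1],[0,0,1],[0,0,0]], turn=[[0,0,0],[0,0,0],[0,0,0]], gripper=[0,0,0])

```text
time_s: 8.85
eef_pos: [447.6, -311.8, -11.3]
ee_rot: [3.142, 0.0, -0.372]
force: [0.4, -0.1, 0.4]
width: 0.001
gripper_force: 0.0
```

Request:
apply_moves(translation=[[0,0,1],[0,0,1],[0,0,0]], turn=[[0,0,0],[0,0,0],[0,0,0]], gripper=[0,0,0])

```text
time_s: 9.15
eef_pos: [447.6, -311.8, -13.3]
ee_rot: [3.142, 0.0, -0.372]
force: [0.7, 0.3, -0.1]
width: 0.0
gripper_force: 0.0
```

Request:
apply_moves(translation=[[0,0,1],[0,0,0]], turn=[[0,0,0],[0,0,0]], gripper=[0,0])

```text
time_s: 9.35
eef_pos: [447.7, -311.9, -13.9]
ee_rot: [3.141, -0.0, -0.372]
force: [0.5, 0.2, 4.1]
width: -0.003
gripper_force: 1.7
```

Request:
apply_moves(translation=[[0,0,1],[0,0,0]], turn=[[0,0,0],[0,0,0]], gripper=[0,0])

```text
time_s: 9.55
eef_pos: [447.7, -312.0, -14.0]
ee_rot: [3.141, -0.0, -0.372]
force: [-2.5, 2.8, 14.1]
width: -0.0
gripper_force: 7.1
```

Request:
apply_moves(translation=[[0,0,1],[0,0,0]], turn=[[0,0,0],[0,0,0]], gripper=[0,0])

```text
time_s: 9.75
eef_pos: [447.7, -312.0, -14.0]
ee_rot: [3.141, -0.001, -0.372]
force: [-4.6, 3.8, 25.2]
width: -0.001
gripper_force: 12.3
```

Request:
apply_moves(translation=[[0,0,1],[0,0,0]], turn=[[0,0,0],[0,0,0]], gripper=[0,0])

```text
time_s: 9.95
eef_pos: [447.8, -312.0, -14.1]
ee_rot: [3.141, -0.001, -0.372]
force: [-7.0, 4.8, 35.3]
width: 0.0
gripper_force: 17.5
```

Contact came at eef z = -13.9, so the shut tips sit at eef + 39.4 and the arm's stiffness is about 10 N/mm. I now back off, open, go down and grip.

Request:
apply_moves(translation=[[0,0,-5],[0,0,-6],[0,0,0],[0,0,0],[0,0,0],[0,0,5],[0,0,5],[0,0,4],[0,0,0],[0,0,0]], turn=[[0,0,0],[0,0,0],[0,0,0],[0,0,0],[0,0,0],[0,0,0],[0,0,0],[0,0,0],[0,0,0],[0,0,0]], gripper=[0,60,60,60,60,60,60,60,60,60])

```text
time_s: 10.95
eef_pos: [447.5, -311.7, -20.5]
ee_rot: [-3.141, 0.001, -0.372]
force: [0.4, 0.0, -0.2]
width: 0.599
gripper_force: 0.0
```

Request:
apply_moves(translation=[[0,0,1.5],[0,0,0],[0,0,0],[0,0,0],[0,0,0],[0,0,0],[0,0,0],[0,0,0]], turn=[[0,0,0],[0,0,0],[0,0,0],[0,0,0],[0,0,0],[0,0,0],[0,0,0],[0,0,0]], gripper=[60,40,20,0,0,0,0,0])

```text
time_s: 11.75
eef_pos: [447.8, -311.9, -21.3]
ee_rot: [3.141, -0.0, -0.372]
force: [0.8, 1.2, 6.0]
width: 0.244
gripper_force: 59.4
```

Request:
apply_moves(translation=[[0,0,-5],[0,0,-10],[0,0,-10],[0,0,0],[0,0,0],[0,0,0],[7,-13.5,0],[7,-13.5,0],[7,-13.5,0],[6,-13,0],[0,0,0],[0,0,0]], turn=[[0,0,0],[0,0,0],[0,0,0],[0,0,-4.7],[0,0,-4.5],[0,0,-4.5],[0,0,0],[0,0,0],[0,0,0],[0,0,0],[0,0,0],[0,0,0]], gripper=[0,0,0,0,0,0,0,0,0,0,0,0])

```text
time_s: 12.95
eef_pos: [481.8, -261.7, 3.3]
ee_rot: [3.141, 0.0, -0.132]
force: [0.4, -1.0, -5.1]
width: 0.247
gripper_force: 59.5
```

```bash
python3 - <<'E'
from h import *
P=manip.camera_params("wrist");R,p,s=tool();print(p,np.degrees(s['ee_rot']))
im=manip.camera("wrist");cv2.imwrite("pics/w7.png",im[:,:,::-1])
np.savez("w7.npz",R=P['R'],t=P['t'],intrinsics=P['intrinsics'])
print(proj(P,np.array((573.1,-282.5,27.))))
E
```

```text
[ 481.84 -261.7     3.29] [179.99   0.02  -7.54]
[336.64  88.66]
```

View pics/w7.png

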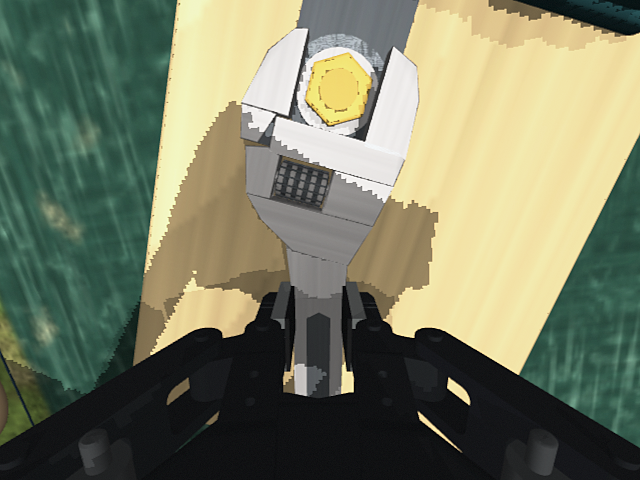

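The bolt head at (339,90) shows between the jaws of the held wrench. The left inner jaw edge runs (308,30)→(292,115), the right one (393,48)→(367,138), and the closed end lies along (278,118)→(368,140). I measure the offsets from these.

```bash
cat >jaw.py <<'E'
from h import *
def run(pic,npz,z,bc,zb=27.):
    P=dict(np.load(npz));im=cv2.imread(pic)[:,:,::-1];h=cv2.cvtColor(im,cv2.COLOR_RGB2HSV)
    print("bolt",bolt(im,P,bc,z=zb))
    w=((h[:,:,1]<40)&(h[:,:,2]>170))
    return P,im,h,w
E
python3 - <<'E'
from jaw import *
P,im,h,w=run("pics/w7.png","w7.npz",52.6,(339,90))
for v in range(36,140,8):
    print(v,"L",[(u,h[v,u,1],h[v,u,2]) for u in range(286,316,3)][:0],''.join('#' if x else '.' for x in w[v,240:420:2]))
g=cv2.cvtColor(im,cv2.COLOR_RGB2GRAY)
for v in (60,90,115):print(v,g[v,280:312].tolist(),g[v,360:400].tolist())
for u in(300,320,340,360):print(u,g[112:150,u].tolist())
E
```

```text
bolt (array([ 572.71, -283.09]), np.float64(-22.628236934681837), 26.550326708320952, np.float64(30.2521228931416))
36 L [] .......................###########.........#####..#.#...#.................................
44 L [] ..................###############...#####....###...##.###..#..#...........................
52 L [] ..............##################...####.##############.####....#............#####.........
60 L [] ............###################..#######..................########.##......##########.....
68 L [] ..........####################...###..........................#####.......###############.
76 L [] .......######################...###......................................################.
84 L [] .....#######################..####.....................................##################.
92 L [] ...########################..####.....................................####################
100 L [] .#########################...####....................................#####################
108 L [] .########...#############.....######................................###############
[... 1426 characters left out ...]
 188, 249, 239, 237, 237, 236, 236, 237, 236, 234, 232, 231, 233, 233, 234, 233, 232, 232, 235, 236, 238, 236, 236, 236, 236, 237, 238]
320 [214, 219, 212, 198, 135, 84, 169, 216, 234, 232, 229, 226, 221, 219, 221, 208, 149, 241, 241, 237, 237, 236, 235, 235, 235, 234, 233, 232, 231, 232, 233, 232, 232, 231, 232, 234, 235, 236]
340 [238, 228, 226, 224, 225, 226, 226, 223, 217, 201, 142, 128, 233, 222, 219, 221, 238, 244, 243, 243, 245, 239, 144, 248, 240, 237, 236, 236, 235, 235, 235, 234, 232, 230, 231, 232, 232, 232]
360 [199, 192, 141, 141, 129, 86, 88, 98, 97, 99, 99, 99, 100, 101, 105, 104, 69, 40, 45, 49, 48, 49, 48, 49, 49, 48, 41, 42, 142, 255, 240, 237, 236, 235, 234, 235, 234, 232]
```

```bash
python3 - <<'E'
from jaw import *
P=dict(np.load("w7.npz"));z=52.6
f=lambda L:np.array([plane(P,u,z)[:2] for u in L])
Lj=f([(299.9,60),(293.3,90)]);Rj=f([(388.6,60),(379.7,90),(372.4,115)]);E=f([(300,122.8),(320,128.5),(340,134.5),(360,140)])
dirn=lambda A:(np.degrees(np.arctan2(*(A[-1]-A[0])[::-1])))
print("yaw L,R",dirn(Lj)+180,dirn(Rj)+180,"end line",dirn(E))
th=np.radians(dirn(E)+90);th=np.arctan2(*(Rj[0]-Rj[-1])[::-1]);x=np.array([np.cos(th),np.sin(th)]);y=np.array([-x[1],x[0]])
print("yaw",np.degrees(th),"gap",(Lj@y).mean()-(Rj@y).mean(),"endx",E@x)
m=x*((E@x).mean()+17.5)+y*((Rj@y).mean()+13.5)
for b in((572.71,-283.09),(573.1,-282.5)):print("mouth",m,"bolt in mouth",np.array([x@(b-m),y@(b-m)]))
R,p,s=tool();print(p[:2]-m, [x@(p[:2]-m),y@(p[:2]-m)])
E
```

```text
yaw L,R 337.9082118214182 337.4229302899589 end line -112.74656103898533
yaw -22.577069710041062 gap 30.750611551796176 endx [618.57 618.56 618.44 618.5 ]
mouth [ 570.97 -283.39] bolt in mouth [1.49 0.95]
mouth [ 570.97 -283.39] bolt in mouth [1.62 1.64]
[-89.35  21.23] [np.float64(-90.65049968349817), np.float64(-14.695862898497662)]
```

Request:
apply_moves(translation=[[0,0.5,5],[0,0,5],[0,0,4],[0,0,4],[0,0,3],[0,0,2],[0,0,1],[0,0,0],[0,0,0]], turn=[[0,0,0],[0,0,0],[0,0,0],[0,0,0],[0,0,0],[0,0,0],[0,0,0],[0,0,0],[0,0,0]], gripper=[0,0,0,0,0,0,0,0,0])

```text
time_s: 13.9
eef_pos: [481.5, -263.0, -20.5]
ee_rot: [3.141, -0.0, -0.133]
force: [-0.3, -0.9, -4.0]
width: 0.246
gripper_force: 59.5
```

Request:
apply_moves(translation=[[0,0,0.9],[0,0,0]], turn=[[0,0,0],[0,0,0]], gripper=[0,0])

```text
time_s: 14.1
eef_pos: [481.6, -263.1, -21.2]
ee_rot: [3.141, -0.0, -0.133]
force: [-0.5, -0.1, -1.3]
width: 0.242
gripper_force: 59.9
```

Request:
apply_moves(translation=[[0,0,0],[0,0,0],[0,0,0],[0,0,0],[0,0,-6],[0,0,-10],[0,0,-10],[0,0,0],[0,0,0]], turn=[[0,0,0],[0,0,0],[0,0,0],[0,0,0],[0,0,0],[0,0,0],[0,0,0],[0,0,0],[0,0,0]], gripper=[45,45,45,45,45,45,45,45,45])

```text
time_s: 15.0
eef_pos: [481.9, -263.3, 5.1]
ee_rot: [3.141, -0.001, -0.133]
force: [-1.1, 0.2, -0.4]
width: 0.453
gripper_force: 0.0
```

```bash
python3 - <<'E'
from h import *
P=manip.camera_params("wrist");R,p,s=tool();print(p,np.degrees(s['ee_rot']))
im=manip.camera("wrist");cv2.imwrite("pics/w8.png",im[:,:,::-1])
np.savez("w8.npz",R=P['R'],t=P['t'],intrinsics=P['intrinsics'])
E
```

```text
[ 481.92 -263.28    5.15] [179.95  -0.07  -7.63]
```

View pics/w8.png

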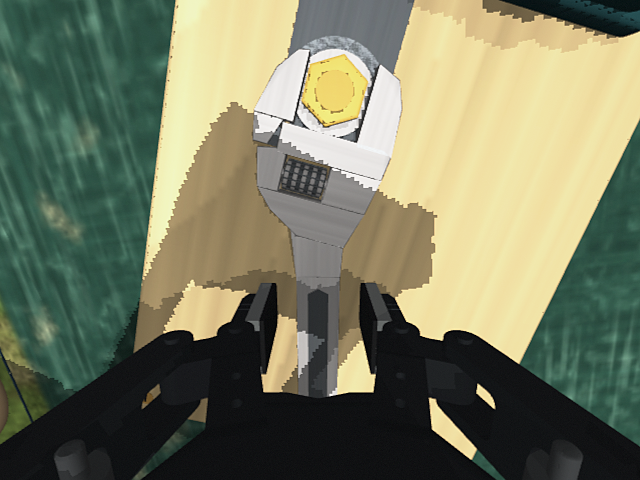

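The view shows the wrench flat on the board with the hex at (334,89) between the jaws and the worm centre at about (304,178). My ten views are used up, so I go on numerically with the worm.

```bash
python3 - <<'E'
from jaw import *
P,im,h,w=run("pics/w8.png","w8.npz",28,(334,89))
b=(572.9,-282.9)
print("worm",plane(P,(304,178),31.2))
g=cv2.cvtColor(im,cv2.COLOR_RGB2GRAY)
e=lambda r,s:r
def edge(v,a,b,sgn): # strongest bright edge
    d=np.diff(cv2.GaussianBlur(g[v:v+1].astype(np.float32),(3,1),0)[0])[a:b]*sgn;return a+np.argmax(d)+.5
Rj=np.array([plane(P,(edge(v,362,392,1),v),28)[:2] for v in range(75,120,5)])
Lj=np.array([plane(P,(edge(v,288,312,-1),v),28)[:2] for v in range(60,110,5)])
for A in(Rj,Lj):
    vx=cv2.fitLine(A.astype(np.float32),cv2.DIST_HUBER,0,.1,.01).ravel();print("yaw",np.degrees(np.arctan2(vx[1],vx[0])))
th=np.radians(-22.6);x=np.array([np.cos(th),np.sin(th)]);y=np.array([-x[1],x[0]])
print("bolt->R jaw",np.median(y@b-Rj@y),"L jaw",np.median(Lj@y-y@b))
E
```

```text
bolt (array([ 572.7 , -283.13]), np.float64(-22.952553590981157), 26.5988404907383, np.float64(30.48736121435272))
worm [ 536.95 -264.58   31.2 ]
yaw -22.772755
yaw -22.419428
bolt->R jaw 16.423620048550653 L jaw 14.47197663465427
```

Request:
apply_moves(translation=[[0,0,0],[0,0,0],[14.2,-6.8,0],[14.2,-6.8,0],[14.3,-6.8,0],[0,0,5],[0,0,0],[0,0,0]], turn=[[0,0,7.5],[0,0,7.5],[0,0,0],[0,0,0],[0,0,0],[0,0,0],[0,0,0],[0,0,0]], gripper=[20,0,0,0,0,0,0,0])

```text
time_s: 15.85
eef_pos: [527.0, -259.9, -1.3]
ee_rot: [-3.141, 0.003, -0.395]
force: [-0.5, 0.1, 0.9]
width: -0.002
gripper_force: 0.0
```

Request:
apply_moves(translation=[[0,0,3],[0,0,3],[0,0,0],[0,0,0]], turn=[[0,0,0],[0,0,0],[0,0,0],[0,0,0]], gripper=[0,0,0,0])

```text
time_s: 16.25
eef_pos: [528.4, -260.5, -6.7]
ee_rot: [3.142, 0.0, -0.395]
force: [0.3, -0.3, -0.2]
width: 0.001
gripper_force: 0.0
```

Request:
apply_moves(translation=[[0,0,1.2],[0,0,0]], turn=[[0,0,0],[0,0,0]], gripper=[0,0])

```text
time_s: 16.45
eef_pos: [528.7, -260.6, -7.8]
ee_rot: [3.141, 0.0, -0.395]
force: [-0.1, -0.1, -0.3]
width: 0.001
gripper_force: 0.0
```

Request:
apply_moves(translation=[[0,0,0.8],[0,0,0]], turn=[[0,0,0],[0,0,0]], gripper=[0,0])

```text
time_s: 16.65
eef_pos: [528.8, -260.6, -8.4]
ee_rot: [3.141, -0.0, -0.395]
force: [-0.5, -0.2, 2.2]
width: -0.0
gripper_force: 0.9
```

Request:
apply_moves(translation=[[0,0,0.7],[0,0,0]], turn=[[0,0,0],[0,0,0]], gripper=[0,0])

```text
time_s: 16.85
eef_pos: [528.8, -260.6, -8.6]
ee_rot: [3.141, -0.0, -0.395]
force: [-0.7, 0.5, 7.1]
width: 0.002
gripper_force: 3.5
```

Request:
apply_moves(translation=[[1,0,0],[1,0,0],[1,0,0],[0,0,0]], turn=[[0,0,0],[0,0,0],[0,0,0],[0,0,0]], gripper=[0,0,0,0])

```text
time_s: 17.25
eef_pos: [529.4, -260.8, -8.7]
ee_rot: [3.142, 0.004, -0.395]
force: [-7.8, 2.3, 12.1]
width: -0.002
gripper_force: 6.1
```

Request:
apply_moves(translation=[[1,0,0],[1,0,0],[0,0,0]], turn=[[0,0,0],[0,0,0],[0,0,0]], gripper=[0,0,0])

```text
time_s: 17.55
eef_pos: [532.2, -262.0, -8.5]
ee_rot: [3.141, 0.002, -0.395]
force: [-5.2, 1.8, 11.0]
width: -0.004
gripper_force: 5.6
```

Request:
apply_moves(translation=[[1.5,0,0],[1.5,0,0],[1.5,0,0],[1.5,0,0],[0,0,0]], turn=[[0,0,0],[0,0,0],[0,0,0],[0,0,0],[0,0,0]], gripper=[0,0,0,0,0])

```text
time_s: 18.05
eef_pos: [537.8, -264.4, -8.5]
ee_rot: [3.141, 0.002, -0.395]
force: [-3.5, 0.8, 10.9]
width: 0.0
gripper_force: 5.4
```

Request:
apply_moves(translation=[[1.5,0,0],[1.5,0,0],[1.5,0,0],[1.5,0,0],[0,0,0]], turn=[[0,0,0],[0,0,0],[0,0,0],[0,0,0],[0,0,0]], gripper=[0,0,0,0,0])

```text
time_s: 18.55
eef_pos: [543.1, -266.5, -8.6]
ee_rot: [-3.142, 0.002, -0.395]
force: [-4.6, 2.2, 10.8]
width: -0.002
gripper_force: 5.6
```

Request:
apply_moves(translation=[[0,0,-4],[-8.5,0,0],[-8.5,0,0],[0,0,0],[0,0,3],[0,0,1],[0,0,0]], turn=[[0,0,0],[0,0,0],[0,0,0],[0,0,0],[0,0,0],[0,0,0],[0,0,0]], gripper=[0,0,0,0,0,0,0])

```text
time_s: 19.25
eef_pos: [528.6, -260.5, -8.8]
ee_rot: [3.141, 0.0, -0.395]
force: [-3.6, 1.6, 8.5]
width: -0.002
gripper_force: 4.6
```

Request:
apply_moves(translation=[[1.5,0,0],[1.5,0,0],[1.5,0,0],[1.5,0,0],[1.5,0,0],[1.5,0,0],[0,0,0]], turn=[[0,0,0],[0,0,0],[0,0,0],[0,0,0],[0,0,0],[0,0,0],[0,0,0]], gripper=[0,0,0,0,0,0,0])

```text
time_s: 19.95
eef_pos: [536.3, -263.3, -8.6]
ee_rot: [-3.141, 0.002, -0.395]
force: [-4.0, 3.1, 13.2]
width: 0.002
gripper_force: 6.5
```

Request:
apply_moves(translation=[[1.5,0,0],[1.5,0,0],[1.5,0,0],[1.5,0,0],[1.5,0,0],[0,0,0]], turn=[[0,0,0],[0,0,0],[0,0,0],[0,0,0],[0,0,0],[0,0,0]], gripper=[0,0,0,0,0,0])

```text
time_s: 20.55
eef_pos: [543.1, -265.6, -8.6]
ee_rot: [-3.14, 0.002, -0.395]
force: [-3.5, 4.7, 13.3]
width: -0.002
gripper_force: 6.7
```

```bash
cat >gap.py <<'E'
from jaw import *
import sys
def gap(im,P,b=(572.9,-282.9),yaw=-22.6):
    """jaw edges on z=28, along wrench x near bolt, searched on lines normal to the jaws"""
    g=cv2.cvtColor(im,cv2.COLOR_RGB2GRAY).astype(np.float32)
    th=np.radians(yaw);x=np.array([np.cos(th),np.sin(th)]);y=np.array([-x[1],x[0]]);out=[]
    for sg in(1,-1):
        for a in np.arange(-4,11,2.):
            q=np.arange(11,19,.1);pr=[]
            for t in q:
                X=np.array(b)+a*x+sg*t*y;u=proj(P,np.array([*X,28.]));pr.append(cv2.getRectSubPix(g,(1,1),tuple(map(float,u)))[0,0])
            d=np.diff(np.convolve(pr,np.ones(5)/5,'same'))[4:-4];k=np.argmax(d);out.append((sg,a,round(float(q[k+4]+.05),2)))
    return out
if __name__=="__main__":
    P=manip.camera_params("wrist");im=manip.camera("wrist");cv2.imwrite(f"pics/{sys.argv[1]}.png",im[:,:,::-1])
    print(gap(im,P))
E
python3 - <<'E'
from gap import *
print(gap(cv2.imread("pics/w8.png")[:,:,::-1],dict(np.load("w8.npz"))))
E
python3 gap.py g1
```

```text
[(1, np.float64(-4.0), 14.55), (1, np.float64(-2.0), 14.55), (1, np.float64(0.0), 14.25), (1, np.float64(2.0), 14.25), (1, np.float64(4.0), 14.35), (1, np.float64(6.0), 14.35), (1, np.float64(8.0), 14.45), (1, np.float64(10.0), 14.45), (-1, np.float64(-4.0), 16.45), (-1, np.float64(-2.0), 16.35), (-1, np.float64(0.0), 16.25), (-1, np.float64(2.0), 16.45), (-1, np.float64(4.0), 16.35), (-1, np.float64(6.0), 16.35), (-1, np.float64(8.0), 16.45), (-1, np.float64(10.0), 16.25)]
[(1, np.float64(-4.0), 13.55), (1, np.float64(-2.0), 13.55), (1, np.float64(0.0), 13.45), (1, np.float64(2.0), 13.45), (1, np.float64(4.0), 13.45), (1, np.float64(6.0), 13.45), (1, np.float64(8.0), 13.45), (1, np.float64(10.0), 13.35), (-1, np.float64(-4.0), 14.55), (-1, np.float64(-2.0), 14.45), (-1, np.float64(0.0), 14.45), (-1, np.float64(2.0), 14.35), (-1, np.float64(4.0), 14.25), (-1, np.float64(6.0), 14.25), (-1, np.float64(8.0), 14.15), (-1, np.float64(10.0), 14.05)]
```

Request:
apply_moves(translation=[[0,0,-4],[-8.5,0,0],[-8.5,0,0],[0,0,0],[0,0,3],[0,0,0.7],[0,0,0]], turn=[[0,0,0],[0,0,0],[0,0,0],[0,0,0],[0,0,0],[0,0,0],[0,0,0]], gripper=[0,0,0,0,0,0,0])

```text
time_s: 21.3
eef_pos: [528.2, -260.4, -8.8]
ee_rot: [3.141, 0.0, -0.395]
force: [-2.9, 0.5, 5.0]
width: 0.0
gripper_force: 2.9
```

Request:
apply_moves(translation=[[1.5,0,0],[1.5,0,0],[1.5,0,0],[1,0,0],[0,0,0]], turn=[[0,0,0],[0,0,0],[0,0,0],[0,0,0],[0,0,0]], gripper=[0,0,0,0,0])

```text
time_s: 21.8
eef_pos: [532.0, -261.7, -8.5]
ee_rot: [-3.141, 0.003, -0.395]
force: [-5.2, 2.9, 11.0]
width: 0.001
gripper_force: 5.6
```

Request:
apply_moves(translation=[[1,0,0],[1,0,0],[0,0,0]], turn=[[0,0,0],[0,0,0],[0,0,0]], gripper=[0,0,0])

```text
time_s: 22.1
eef_pos: [533.8, -262.4, -8.5]
ee_rot: [-3.141, 0.003, -0.395]
force: [-4.9, 2.9, 11.2]
width: 0.001
gripper_force: 5.8
```

```bash
python3 gap.py g2
```

```text
[(1, np.float64(-4.0), 13.25), (1, np.float64(-2.0), 13.25), (1, np.float64(0.0), 13.65), (1, np.float64(2.0), 13.55), (1, np.float64(4.0), 13.55), (1, np.float64(6.0), 13.55), (1, np.float64(8.0), 13.45), (1, np.float64(10.0), 13.45), (-1, np.float64(-4.0), 13.95), (-1, np.float64(-2.0), 13.95), (-1, np.float64(0.0), 13.85), (-1, np.float64(2.0), 13.75), (-1, np.float64(4.0), 14.05), (-1, np.float64(6.0), 13.65), (-1, np.float64(8.0), 13.95), (-1, np.float64(10.0), 13.45)]
```

Request:
apply_moves(translation=[[1,0,0],[1,0,0],[0,0,0]], turn=[[0,0,0],[0,0,0],[0,0,0]], gripper=[0,0,0])

```text
time_s: 22.45
eef_pos: [535.2, -262.9, -8.6]
ee_rot: [-3.141, 0.004, -0.395]
force: [-5.8, 3.5, 12.7]
width: 0.003
gripper_force: 6.3
```

Request:
apply_moves(translation=[[1,0,0],[1,0,0],[0,0,0]], turn=[[0,0,0],[0,0,0],[0,0,0]], gripper=[0,0,0])

```text
time_s: 22.75
eef_pos: [536.7, -263.4, -8.6]
ee_rot: [-3.141, 0.005, -0.395]
force: [-6.5, 3.2, 13.7]
width: 0.001
gripper_force: 6.7
```

Request:
apply_moves(translation=[[1,0,0],[1,0,0],[0,0,0]], turn=[[0,0,0],[0,0,0],[0,0,0]], gripper=[0,0,0])

```text
time_s: 23.05
eef_pos: [538.0, -263.9, -8.6]
ee_rot: [-3.141, 0.006, -0.395]
force: [-7.3, 4.1, 15.2]
width: 0.003
gripper_force: 7.2
```

```bash
python3 gap.py g3
```

```text
[(1, np.float64(-4.0), 13.05), (1, np.float64(-2.0), 13.45), (1, np.float64(0.0), 13.45), (1, np.float64(2.0), 13.35), (1, np.float64(4.0), 13.35), (1, np.float64(6.0), 13.35), (1, np.float64(8.0), 13.35), (1, np.float64(10.0), 13.35), (-1, np.float64(-4.0), 13.85), (-1, np.float64(-2.0), 14.15), (-1, np.float64(0.0), 13.75), (-1, np.float64(2.0), 13.75), (-1, np.float64(4.0), 13.95), (-1, np.float64(6.0), 13.55), (-1, np.float64(8.0), 13.85), (-1, np.float64(10.0), 13.45)]
```

Request:
apply_moves(translation=[[0,0,-4],[-8.5,0,0],[-3.5,0,0],[0,0,0],[0,0,3],[0,0,0.7],[0,0,0]], turn=[[0,0,0],[0,0,0],[0,0,0],[0,0,0],[0,0,0],[0,0,0],[0,0,0]], gripper=[0,0,0,0,0,0,0])

```text
time_s: 23.8
eef_pos: [529.9, -261.1, -8.4]
ee_rot: [3.141, -0.0, -0.395]
force: [-1.5, 0.1, 5.2]
width: 0.001
gripper_force: 2.5
```

Request:
apply_moves(translation=[[1,0,0],[1,0,0],[1,0,0],[0,0,0]], turn=[[0,0,0],[0,0,0],[0,0,0],[0,0,0]], gripper=[0,0,0,0])

```text
time_s: 24.2
eef_pos: [529.9, -261.1, -8.6]
ee_rot: [3.141, 0.005, -0.395]
force: [-6.8, 1.3, 11.0]
width: 0.0
gripper_force: 5.4
```

Request:
apply_moves(translation=[[1,0,0],[1,0,0],[1,0,0],[0,0,0]], turn=[[0,0,0],[0,0,0],[0,0,0],[0,0,0]], gripper=[0,0,0,0])

```text
time_s: 24.6
eef_pos: [531.5, -261.7, -8.5]
ee_rot: [-3.142, 0.007, -0.394]
force: [-10.6, 3.4, 14.3]
width: -0.002
gripper_force: 7.1
```

The worm has stalled: drag reached 11 N with almost no travel, so the jaws now fit. Next I lift and move beside the handle end.

Request:
apply_moves(translation=[[0,0,-10],[0,0,-13],[0,0,-13],[-34.7,9,0],[-34.7,9,0],[-34.7,9,0],[-34.8,9,0],[0,0,15],[0,0,0],[0,0,0]], turn=[[0,0,0],[0,0,-7.5],[0,0,-7.5],[0,0,0],[0,0,0],[0,0,0],[0,0,0],[0,0,0],[0,0,0],[0,0,0]], gripper=[0,0,0,0,0,0,0,0,0,0])

```text
time_s: 25.6
eef_pos: [393.6, -281.1, 12.6]
ee_rot: [3.141, -0.001, -0.133]
force: [0.2, -1.0, 0.2]
width: -0.001
gripper_force: 0.0
```

```bash
cat >handle.py <<'E'
from h import *
def handle(im,P,b=(572.9,-282.9),yaw=-22.6,rng=range(60,150,6)):
    """middle line of handle on z=25.5: angle of bar and wrench yaw, end point"""
    h=cv2.cvtColor(im,cv2.COLOR_RGB2HSV)[:,:,1].astype(np.float32)
    th=np.radians(yaw+195);u=np.array([np.cos(th),np.sin(th)]);n=np.array([-u[1],u[0]])
    t=np.radians(yaw);R=np.array([[np.cos(t),-np.sin(t)],[np.sin(t),np.cos(t)]]);g=np.array(b)+R@np.array([-91.8,-15.1])
    C=[]
    for s in rng:
        c=g+(s-92)*u;q=np.arange(-25,25,.25)
        v=np.array([cv2.getRectSubPix(h,(1,1),tuple(map(float,proj(P,np.array([*(c+k*n),25.5])))))[0,0] for k in q])<60
        if v.sum()>40: C.append((*(c+q[v].mean()*n),v.sum()*.25))
    C=np.array(C);f=cv2.fitLine(C[:,:2].astype(np.float32),cv2.DIST_HUBER,0,.1,.01).ravel()
    return C,np.degrees(np.arctan2(f[1],f[0]))
E
python3 - <<'E'
from handle import *
P=manip.camera_params("wrist");R,p,s=tool();print(p,np.degrees(s['ee_rot']),s['force'])
im=manip.camera("wrist");cv2.imwrite("pics/w9.png",im[:,:,::-1])
print(handle(im,P))
print("bolt px",proj(P,np.array([572.9,-282.9,27])))
E
```

```text
[ 393.57 -281.1    12.59] [179.97  -0.05  -7.64] [ 0.15 -0.96  0.17]
(array([[ 513.57, -269.51,   37.75],
       [ 507.67, -268.35,   31.5 ],
       [ 501.87, -266.44,   27.75],
       [ 495.99, -265.15,   25.75],
       [ 490.  , -264.73,   24.5 ],
       [ 484.  , -264.3 ,   23.25],
       [ 478.02, -263.76,   23.25],
       [ 472.07, -262.97,   23.25],
       [ 466.07, -262.54,   23.5 ],
       [ 460.13, -261.75,   23.5 ],
       [ 454.16, -261.08,   23.25],
       [ 448.2 , -260.41,   23.5 ],
       [ 442.25, -259.62,   23.5 ],
       [ 436.27, -259.07,   23.5 ],
       [ 430.29, -258.53,   23.5 ]]), np.float32(-6.5920334))
bolt px [ 260.95 -140.54]
```

Request:
apply_moves(translation=[[-1,0,15],[0,0,12],[0,0,6],[0,0,0],[0,0,0]], turn=[[0,0,-1.5],[0,0,0],[0,0,0],[0,0,0],[0,0,0]], gripper=[0,0,0,0,0])

```text
time_s: 26.15
eef_pos: [391.9, -280.3, -20.7]
ee_rot: [-3.142, 0.0, -0.107]
force: [0.5, -0.3, 0.0]
width: 0.002
gripper_force: 0.0
```

Request:
apply_moves(translation=[[0,-2,0],[0,-2,0],[0,-2,0],[0,0,0]], turn=[[0,0,0],[0,0,0],[0,0,0],[0,0,0]], gripper=[0,0,0,0])

```text
time_s: 26.55
eef_pos: [392.3, -274.0, -20.5]
ee_rot: [-3.142, 0.0, -0.107]
force: [0.5, 0.8, 0.7]
width: 0.001
gripper_force: 0.7
```

Request:
apply_moves(translation=[[0,-2,0],[-0.2,-3.2,0],[-0.2,-6.3,0],[-0.2,-6.3,0],[-0.2,-3.2,0]], turn=[[0,0,0],[0,0,1],[0,0,2],[0,0,2],[0,0,1]], gripper=[0,0,0,0,0])

```text
time_s: 27.05
eef_pos: [395.1, -254.0, -20.4]
ee_rot: [3.14, -0.001, -0.213]
force: [-1.2, -3.9, 0.3]
width: 0.001
gripper_force: 2.0
```

Request:
apply_moves(translation=[[-0.2,-6.3,0],[-0.2,-6.3,0],[-0.2,-6.3,0],[-0.2,-3.2,0]], turn=[[0,0,2],[0,0,2],[0,0,2],[0,0,1]], gripper=[0,0,0,0])

```text
time_s: 27.45
eef_pos: [400.0, -232.3, -20.4]
ee_rot: [3.141, -0.001, -0.335]
force: [-0.7, -3.4, 1.5]
width: -0.002
gripper_force: 2.4
```

Request:
apply_moves(translation=[[-0.2,-6.3,0],[-0.2,-6.3,0],[-0.2,-3.2,0]], turn=[[0,0,2],[0,0,2],[0,0,1]], gripper=[0,0,0])

```text
time_s: 27.75
eef_pos: [405.1, -217.3, -20.5]
ee_rot: [3.141, -0.001, -0.422]
force: [0.1, -4.7, 1.6]
width: 0.001
gripper_force: 2.6
```

```bash
python3 - <<'E'
from h import *
R,p,s=tool();b=np.array([572.9,-282.9]);r=(p[:2]-b)/1000;F=s['force']
print(p,np.degrees(s['ee_rot'][2]),F,"tau cw on wrench",(r[0]*F[1]-r[1]*F[0]), "ang",np.degrees(np.arctan2(r[1],r[0])), "r",np.hypot(*r),"tool F",R.T@F)
E
```

```text
[ 405.06 -217.3   -20.46] -24.161279674431142 [ 0.11 -4.65  1.55] tau cw on wrench 0.7733968780322701 ang 158.6509547545954 r 0.1802072646497234 tool F [ 2.    4.2  -1.55]
```

Request:
apply_moves(translation=[[-0.2,-6.3,0],[-0.2,-6.3,0],[-0.2,-6.3,0],[-0.2,-3.2,0],[0,0,0]], turn=[[0,0,2],[0,0,2],[0,0,2],[0,0,1],[0,0,0]], gripper=[0,0,0,0,0])

```text
time_s: 28.25
eef_pos: [414.4, -196.9, -20.5]
ee_rot: [-3.141, -0.001, -0.543]
force: [2.6, 0.0, 4.0]
width: 0.0
gripper_force: 2.0
```

Request:
apply_moves(translation=[[-0.1,-3.2,0],[0,0,0]], turn=[[0,0,1],[0,0,0]], gripper=[0,0])

```text
time_s: 28.45
eef_pos: [415.8, -194.4, -20.5]
ee_rot: [3.141, -0.001, -0.561]
force: [0.7, -2.3, 4.4]
width: -0.001
gripper_force: 3.1
```

Request:
apply_moves(translation=[[-0.1,-3.2,0],[0,0,0]], turn=[[0,0,1],[0,0,0]], gripper=[0,0])

```text
time_s: 28.65
eef_pos: [417.3, -191.7, -20.5]
ee_rot: [3.141, -0.001, -0.578]
force: [1.0, -3.6, 5.3]
width: -0.002
gripper_force: 3.5
```

Request:
apply_moves(translation=[[-0.1,-1.6,-0.6],[-0.1,-1.6,0]], turn=[[0,0,0.5],[0,0,0.5]], gripper=[0,0])

```text
time_s: 28.85
eef_pos: [417.8, -188.1, -20.3]
ee_rot: [3.141, 0.001, -0.596]
force: [-0.8, -4.6, 2.0]
width: -0.0
gripper_force: 1.8
```

```bash
cat >tq.py <<'E'
from h import *
R,p,s=tool();b=np.array([572.9,-282.9]);r=(p[:2]-b)/1000;F=s['force']
print(s['time_s'],p,np.degrees(s['ee_rot'][2]),F,"tau",(r[0]*F[1]-r[1]*F[0]), "ang",np.degrees(np.arctan2(r[1],r[0])), "r",np.hypot(*r),"toolF",R.T@F,"tool-moment",s['torque'])
E
cat > look.py <<'E'
from handle import *
import sys
P=manip.camera_params("wrist");im=manip.camera("wrist");cv2.imwrite(f"pics/{sys.argv[1]}.png",im[:,:,::-1])
C,a=handle(im,P,yaw=float(sys.argv[2]),rng=range(80,146,8));print(C,a, "wrench yaw",a-15)
E
python3 tq.py; python3 look.py h1 -50
```

```text
28.85 [ 417.76 -188.15  -20.27] -34.164711122374555 [-0.76 -4.56  1.99] tau 0.7803440070257172 ang 148.58483892639305 r 0.18178377310729188 toolF [ 1.93  4.21 -1.99] tool-moment [-0.66  0.08 -0.02]
[[ 512.16 -229.16   25.5 ]
 [ 504.67 -225.91   23.5 ]
 [ 497.97 -221.52   23.  ]
 [ 491.42 -216.94   23.  ]
 [ 484.72 -212.55   23.  ]
 [ 478.1  -208.07   23.25]
 [ 471.33 -203.78   23.  ]
 [ 464.7  -199.3    22.75]
 [ 458.08 -194.81   23.  ]] -32.99493 wrench yaw -47.99493
```

Request:
apply_moves(translation=[[-0.1,-1.6,0],[-0.1,-1.6,0]], turn=[[0,0,0.5],[0,0,0.5]], gripper=[0,0])

```text
time_s: 29.1
eef_pos: [419.5, -185.3, -20.3]
ee_rot: [3.141, 0.001, -0.614]
force: [-0.9, -3.3, -0.0]
width: 0.002
gripper_force: 1.6
```

Request:
apply_moves(translation=[[-0.1,-1.6,0],[-0.1,-1.6,0]], turn=[[0,0,0.5],[0,0,0.5]], gripper=[0,0])

```text
time_s: 29.3
eef_pos: [421.4, -182.6, -20.2]
ee_rot: [3.141, 0.001, -0.631]
force: [-0.4, -2.7, -0.0]
width: -0.002
gripper_force: 1.4
```

```bash
python3 tq.py
```

```text
29.3 [ 421.38 -182.57  -20.24] -36.17030880415201 [-0.4  -2.71 -0.03] tau 0.4505619685113687 ang 146.48893112632052 r 0.1817224839434897 toolF [1.27 2.42 0.03] tool-moment [-0.53  0.11  0.01]
```

Request:
apply_moves(translation=[[-0.1,-1.6,0],[-0.1,-1.6,0]], turn=[[0,0,0.5],[0,0,0.5]], gripper=[0,0])

```text
time_s: 29.5
eef_pos: [423.2, -179.9, -20.2]
ee_rot: [3.142, 0.001, -0.649]
force: [-1.4, -2.9, -0.9]
width: 0.001
gripper_force: 1.2
```

Request:
apply_moves(translation=[[-0.1,-1.6,0],[-0.1,-1.6,0]], turn=[[0,0,0.5],[0,0,0.5]], gripper=[0,0])

```text
time_s: 29.7
eef_pos: [424.9, -177.3, -20.2]
ee_rot: [3.141, 0.001, -0.666]
force: [-1.4, -3.6, -2.2]
width: 0.001
gripper_force: 1.6
```

```bash
python3 tq.py
```

```text
29.7 [ 424.94 -177.31  -20.21] -38.166692845082565 [-1.44 -3.56 -2.19] tau 0.6784382610615605 ang 144.48756646575805 r 0.1817694337624702 toolF [1.07 3.69 2.2 ] tool-moment [-0.51  0.25  0.  ]
```

Request:
apply_moves(translation=[[-0.1,-1.6,0],[-0.1,-1.6,0]], turn=[[0,0,0.5],[0,0,0.5]], gripper=[0,0])

```text
time_s: 29.9
eef_pos: [426.8, -174.8, -20.2]
ee_rot: [3.141, 0.001, -0.684]
force: [-1.9, -2.8, -2.7]
width: -0.003
gripper_force: 1.9
```

Request:
apply_moves(translation=[[-0.1,-1.6,0],[-0.1,-1.6,0]], turn=[[0,0,0.5],[0,0,0.5]], gripper=[0,0])

```text
time_s: 30.1
eef_pos: [428.6, -172.2, -20.2]
ee_rot: [3.141, 0.001, -0.701]
force: [-1.7, -3.6, -2.9]
width: 0.003
gripper_force: 2.2
```

```bash
python3 tq.py
```

```text
30.1 [ 428.62 -172.18  -20.17] -40.166841614447335 [-1.72 -3.6  -2.89] tau 0.7098469857945727 ang 142.49853362482784 r 0.18186456840137402 toolF [1.01 3.86 2.89] tool-moment [-0.59  0.48 -0.02]
```

Request:
apply_moves(translation=[[-0.1,-1.6,0.3],[-0.1,-1.6,0]], turn=[[0,0,0.5],[0,0,0.5]], gripper=[0,0])

```text
time_s: 30.3
eef_pos: [430.4, -170.0, -20.2]
ee_rot: [3.141, 0.0, -0.718]
force: [-4.5, -5.5, 0.7]
width: -0.002
gripper_force: 3.4
```

Request:
apply_moves(translation=[[-0.1,-1.6,0],[-0.1,-1.6,0]], turn=[[0,0,0.5],[0,0,0.5]], gripper=[0,0])

```text
time_s: 30.5
eef_pos: [432.5, -167.5, -20.2]
ee_rot: [3.141, 0.0, -0.735]
force: [-4.3, -5.4, 0.5]
width: -0.002
gripper_force: 3.7
```

```bash
python3 tq.py
```

```text
30.5 [ 432.46 -167.54  -20.24] -42.14073124955649 [-4.29 -5.44  0.46] tau 1.2595490099118078 ang 140.59917972653042 r 0.18174886344770205 toolF [ 0.47  6.92 -0.45] tool-moment [-1.07  0.72 -0.01]
```

Request:
apply_moves(translation=[[-0.1,-1,0]], turn=[[0,0,0.3]], gripper=[0])

```text
time_s: 30.6
eef_pos: [433.1, -166.8, -20.2]
ee_rot: [3.141, 0.0, -0.741]
force: [-3.9, -5.1, 0.7]
width: 0.001
gripper_force: 3.8
```

```bash
python3 tq.py; python3 look.py h2 -57; python3 tq.py
```

```text
30.6 [ 433.12 -166.8   -20.25] -42.43584076234026 [-3.89 -5.06  0.71] tau 1.1594540312753983 ang 140.28841087848207 r 0.18170529945230665 toolF [ 0.54  6.36 -0.71] tool-moment [-1.03  0.71  0.01]
[[ 521.53 -219.52   28.75]
 [ 516.42 -213.24   29.25]
 [ 510.61 -207.75   29.25]
 [ 503.73 -203.42   27.25]
 [ 498.47 -197.32   28.5 ]
 [ 491.22 -193.41   26.75]
 [ 484.01 -189.46   24.  ]
 [ 477.71 -184.51   22.75]
 [ 471.85 -179.06   23.  ]] -37.532352 wrench yaw -52.532352
30.65 [ 433.17 -166.7   -20.24] -42.448653125561094 [-3.62 -5.3   0.69] tau 1.1604610222148946 ang 140.25286230182343 r 0.18172990357704358 toolF [ 0.9   6.35 -0.68] tool-moment [-0.88  0.68  0.03]
```

Request:
apply_moves(translation=[[-0.1,-1.6,0]], turn=[[0,0,0.5]], gripper=[0])

```text
time_s: 30.75
eef_pos: [434.0, -165.6, -20.3]
ee_rot: [3.141, 0.0, -0.749]
force: [-4.3, -6.2, 0.7]
width: 0.0
gripper_force: 4.0
```

```bash
python3 tq.py
```

```text
30.75 [ 433.98 -165.64  -20.26] -42.92744529989946 [-4.26 -6.17  0.71] tau 1.3568428661365957 ang 139.8327496176321 r 0.18179613604752956 toolF [ 1.08  7.42 -0.71] tool-moment [-1.02  0.81  0.06]
```

Request:
apply_moves(translation=[[0,0,0]], turn=[[0,0,0]], gripper=[0])

```text
time_s: 30.85
eef_pos: [434.1, -165.5, -20.3]
ee_rot: [3.141, 0.0, -0.749]
force: [-3.9, -5.1, 1.3]
width: 0.001
gripper_force: 3.4
```

Request:
apply_moves(translation=[[0,0,0]], turn=[[0,0,0]], gripper=[0])

```text
time_s: 30.95
eef_pos: [434.1, -165.5, -20.2]
ee_rot: [3.141, 0.0, -0.749]
force: [-4.2, -4.9, 1.2]
width: -0.001
gripper_force: 3.3
```

```bash
python3 tq.py
```

```text
30.95 [ 434.12 -165.5   -20.24] -42.92487585116423 [-4.21 -4.94  1.18] tau 1.179782802094544 ang 139.77020804061326 r 0.18177182517200058 toolF [ 0.28  6.49 -1.17] tool-moment [-0.87  0.69  0.03]
```

Request:
apply_moves(translation=[[-0.1,-1.6,0]], turn=[[0,0,0.5]], gripper=[0])

```text
time_s: 31.05
eef_pos: [434.9, -164.4, -20.3]
ee_rot: [3.14, 0.0, -0.758]
force: [-4.9, -7.2, 1.2]
width: -0.001
gripper_force: 4.1
```

Request:
apply_moves(translation=[[0,0,0]], turn=[[0,0,0]], gripper=[0])

```text
time_s: 31.15
eef_pos: [435.0, -164.3, -20.2]
ee_rot: [3.141, 0.0, -0.758]
force: [-3.9, -5.4, 1.4]
width: 0.001
gripper_force: 3.5
```

```bash
python3 tq.py
```

```text
31.15 [ 435.04 -164.25  -20.25] -43.4317343970741 [-3.93 -5.41  1.44] tau 1.211205252804439 ang 139.28414692585758 r 0.18188812936964316 toolF [ 0.86  6.63 -1.44] tool-moment [-0.97  0.71  0.06]
```

```bash
cat > ang.py <<'E'
from handle import *
import sys
P=manip.camera_params("wrist");im=manip.camera("wrist");cv2.imwrite(f"pics/{sys.argv[1]}.png",im[:,:,::-1])
C,a=handle(im,P,yaw=float(sys.argv[2]),rng=range(104,176,6));print(np.round(C,1).tolist())
C=C[(C[:,2]>21)&(C[:,2]<24)];b=np.array([572.9,-282.9])
# angle of end of handle seen from bolt: perpendicular offset of midline is known, use line through points
f=np.polyfit(*( (C[:,:2]-b).T ),1);print("bar angle",np.degrees(np.arctan(f[0])),"offset",f[1]/np.hypot(1,f[0]),len(C))
r=np.hypot(*(C[:,:2]-b).T);off=f[1]/np.hypot(1,f[0])
al=np.degrees(np.arctan2(C[:,1]+282.9,C[:,0]-572.9));print("wrench yaw via 9.2mm offset",np.mean(al+np.degrees(np.arcsin(9.2/r)))-195,np.mean(al-np.degrees(np.arcsin(9.2/r)))-195)
E
python3 ang.py h3 -58.5; python3 tq.py
```

```text
[[506.3, -201.1, 30.0], [502.0, -197.0, 29.5], [496.2, -194.3, 26.8], [491.4, -190.8, 27.2], [485.8, -187.9, 24.0], [481.0, -184.2, 23.0], [476.6, -180.1, 23.0], [472.2, -176.1, 23.2], [467.8, -171.9, 23.2], [463.6, -167.7, 23.0], [459.1, -163.7, 22.8], [450.9, -163.7, 34.2]]
bar angle -43.327940557347986 offset 8.685760331045977 6
wrench yaw via 9.2mm offset -58.129997524495906 -65.20492677471807
31.2 [ 435.07 -164.28  -20.24] -43.42572576017265 [-3.67 -6.41  1.08] tau 1.3193295314265068 ang 139.28300820413253 r 0.18184418216995574 toolF [ 1.74  7.18 -1.07] tool-moment [-0.94  0.74  0.01]
```

Request:
apply_moves(translation=[[0,2,0],[0,3,0],[0,5,0],[0,0,0]], turn=[[0,0,0],[0,0,0],[0,0,0],[0,0,0]], gripper=[0,0,0,0])

```text
time_s: 31.6
eef_pos: [428.5, -171.6, -20.3]
ee_rot: [-3.142, -0.0, -0.759]
force: [-1.8, -1.9, -0.2]
width: -0.002
gripper_force: 1.5
```

```bash
python3 ang.py h4 -58.5; python3 tq.py
```

```text
[[503.7, -203.9, 31.0], [499.3, -199.8, 30.5], [492.4, -198.4, 26.8], [487.7, -194.6, 27.8], [483.4, -190.5, 30.2], [476.1, -189.4, 23.2], [471.6, -185.5, 23.2], [467.0, -181.6, 23.0], [462.3, -177.7, 23.2], [457.7, -173.9, 23.5], [453.1, -170.0, 23.2], [447.6, -167.1, 26.0]]
bar angle -40.09295057959086 offset 9.229600697117785 6
wrench yaw via 9.2mm offset -55.1043166317057 -62.190158834558446
31.65 [ 428.47 -171.57  -20.32] -43.459750891029984 [-1.86 -2.98  1.28] tau 0.6383630410141606 ang 142.37417775205347 r 0.18236398862406997 toolF [ 0.7   3.45 -1.28] tool-moment [-0.47  0.39  0.03]
```

Request:
apply_moves(translation=[[0,4,0],[0,6,0],[0,6,0],[0,0,0],[0,0,0]], turn=[[0,0,0],[0,0,0],[0,0,0],[0,0,0],[0,0,0]], gripper=[0,0,0,0,0])

```text
time_s: 32.15
eef_pos: [417.5, -183.1, -20.4]
ee_rot: [-3.142, -0.0, -0.759]
force: [-0.9, -0.8, 0.1]
width: 0.004
gripper_force: 0.0
```

```bash
python3 ang.py h5 -56; python3 tq.py
```

```text
[[500.2, -207.2, 28.2], [495.6, -203.3, 28.0], [489.5, -201.1, 26.5], [486.0, -196.1, 29.0], [481.8, -191.8, 31.8], [474.4, -191.1, 24.2], [469.7, -187.3, 23.8], [465.1, -183.5, 24.0], [460.4, -179.7, 24.0], [455.8, -175.9, 24.2], [451.3, -171.9, 24.2], [446.5, -168.3, 24.0]]
bar angle -24.846306485415106 offset 43.36093491929295 1
wrench yaw via 9.2mm offset -54.05208883845569 -61.55295910186442
32.2 [ 417.58 -182.98  -20.36] -43.46055095107715 [-0.43  0.07 -0.26] tau 0.03320260930326362 ang 147.24815295661418 r 0.1846853194321052 toolF [-0.36  0.25  0.26] tool-moment [0.01 0.03 0.  ]ang.py:7: RankWarning: Polyfit may be poorly conditioned
  f=np.polyfit(*( (C[:,:2]-b).T ),1);print("bar angle",np.degrees(np.arctan(f[0])),"offset",f[1]/np.hypot(1,f[0]),len(C))
```

The bolt came home: the torque rose about 0.7 N·m over the running value, and the wrench sprang back about 3.5° when let go. Now I lift clear.

Request:
apply_moves(translation=[[0,6,-5],[0,0,-20],[0,0,-30],[0,0,-30],[0,0,-30],[0,0,0],[0,0,0],[0,0,0]], turn=[[0,0,0],[0,0,0],[0,0,0],[0,0,0],[0,0,0],[0,0,0],[0,0,0],[0,0,0]], gripper=[0,0,0,0,0,0,0,0])

```text
time_s: 33.0
eef_pos: [412.6, -186.8, 93.9]
ee_rot: [3.141, 0.002, -0.758]
force: [-0.6, 0.0, 0.4]
width: 0.001
gripper_force: 0.0
```

```bash
python3 - <<'E'
from gap import *
from handle import handle
P=manip.camera_params("wrist");im=manip.camera("wrist");cv2.imwrite("pics/f.png",im[:,:,::-1])
u=proj(P,np.array([572.9,-282.9,27.]));print("bolt px",u)
try: print(bolt(im,P,u))
except Exception as e: print(e)
C,a=handle(im,P,yaw=-54.4,rng=range(90,170,8));print(np.round(C,1).tolist(),a)
if 0<u[0]<640 and 0<u[1]<480: print([o[2] for o in gap(im,P,yaw=-54.4)])
T=manip.camera("top");t0=cv2.imread("pics/top0.png")[:,:,::-1]
d=(cv2.absdiff(T,t0).max(2)>60).astype(np.uint8);n,l,st,c=cv2.connectedComponentsWithStats(d);print([(s.tolist()) for s in st[1:] if s[4]>25])
E
```

```text
bolt px [252.19 -41.9 ]
max() iterable argument is empty
[[510.7, -215.9, 27.2], [503.2, -212.5, 24.8], [496.3, -208.3, 24.0], [492.3, -200.5, 27.8], [487.3, -194.0, 31.8], [477.5, -193.3, 23.2], [471.4, -188.1, 23.5], [465.1, -183.2, 23.8], [459.0, -178.1, 23.2], [453.0, -172.7, 23.8]] -36.908333
[[345, 199, 148, 174, 9713], [456, 229, 11, 14, 32], [436, 239, 14, 13, 97], [499, 299, 6, 27, 81], [306, 303, 10, 53, 346], [207, 315, 40, 165, 913], [279, 315, 26, 76, 648], [321, 320, 27, 35, 207], [0, 341, 135, 125, 5229], [330, 340, 10, 27, 102], [481, 359, 32, 35, 646], [295, 360, 10, 13, 84], [306, 376, 10, 59, 356], [207, 383, 5, 12, 31], [192, 385, 15, 20, 87], [286, 394, 19, 43, 492], [282, 435, 16, 5, 31], [222, 439, 40, 41, 138], [184, 442, 20, 37, 428], [298, 442, 26, 16, 139], [226, 445, 38, 35, 435], [279, 448, 33, 32, 511], [408, 451, 17, 29, 262], [136, 456, 17, 24, 155], [153, 458, 7, 22, 76], [312, 458, 14, 22, 167], [117, 467, 10, 12, 37], [130, 467, 5, 13, 39], [168, 469, 23, 11, 100]]
```

```bash
python3 -c "
from bench import manip
print(manip.job_done())"
```

```text
the job is handed in; nothing more can be done
None
```

The job is handed in: the wrench sits on the bolt with its jaws closed to fit. The bolt is home, tightened to an estimated 1.0–1.3 N·m from noisy force readings and the handle's spring-back. The worm press briefly reached about 15 N, above the advised 12.

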